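# Pack the vice-jaw plates in the drawer with separator sheets and shut it

### The job

Put all the aluminium vice-jaw plates lying on the bench away in the open drawer: one flat stack on the rubber mat between the guide posts, the plates' length across the drawer, the first plate directly on the mat and exactly one plywood separator sheet between each plate and the next. Then gently push the drawer fully home until its detent holds it, without slamming it, and leave the other things on the bench where they are.

Things in the scene. Friction and masses are not known exactly. Their poses are not given: they have to be found in the camera images.
- plate1: aluminium vice-jaw plate, flat bar 125 x 50 x 12 mm (x, y, z) with two countersunk holes on top, about 0.2 kg; all alike. Origin: centre of the underside; x along its length, z up. Lies flat on the bench at the start. May be absent: there are 3 or 4 plates.
- plate2: aluminium vice-jaw plate, flat bar 125 x 50 x 12 mm (x, y, z) with two countersunk holes on top, about 0.2 kg; all alike. Origin: centre of the underside; x along its length, z up. Lies flat on the bench at the start. May be absent: there are 3 or 4 plates.
- plate3: aluminium vice-jaw plate, flat bar 125 x 50 x 12 mm (x, y, z) with two countersunk holes on top, about 0.2 kg; all alike. Origin: centre of the underside; x along its length, z up. Lies flat on the bench at the start. May be absent: there are 3 or 4 plates.
- plate4: aluminium vice-jaw plate, flat bar 125 x 50 x 12 mm (x, y, z) with two countersunk holes on top, about 0.2 kg; all alike. Origin: centre of the underside; x along its length, z up. Lies flat on the bench at the start. May be absent: there are 3 or 4 plates.
- sheet1: plywood separator sheet, 130 x 60 x 6 mm (x, y, z), about 35 g; all three alike and always present. Origin: centre of the underside; x along its length, z up. Lies flat on the bench at the start.
- sheet2: plywood separator sheet, 130 x 60 x 6 mm (x, y, z), about 35 g; all three alike and always present. Origin: centre of the underside; x along its length, z up. Lies flat on the bench at the start.
- sheet3: plywood separator sheet, 130 x 60 x 6 mm (x, y, z), about 35 g; all three alike and always present. Origin: centre of the underside; x along its length, z up. Lies flat on the bench at the start.
- cabinet: grey one-drawer cabinet fixed to the bench, 270 deep x 240 wide x 120 mm high, with a 30 mm high case on its top, at the back. Origin: middle of the lower edge of its front face; x points into the cabinet (the way the drawer closes), y to its left seen from the robot, z up. The opening clears 86 mm above the mat. With the drawer open by q its face is q - 95 mm beyond drawer_spot.
- drawer (a joint): how far the drawer is open (m): 0 fully home, 0.20 to 0.22 at the start, 0.23 at the stop. It slides with 1.5 N of friction and stays where left, except near home: a sprung ball detent resists (about 10 N) from 19 to 8 mm open and may push it back out a little; past 8 mm it draws the drawer home and holds it.
- drawer_spot (a point): centre of the top of the black rubber mat (80 x 150 mm) on the drawer floor, 22 mm above the bench; moves with the drawer; axes as the cabinet's. Six upright 8 mm steel guide posts, 60 mm high above the mat, stand round the stack at (x, y) = (+-42, +-45) and (0, +-77) mm. The drawer front stands 97 mm before this point, 72 mm above the mat; side walls at y = +-98, 38 mm high.
- drawer_front (a point): point on the outer face of the drawer's front panel (236 mm wide, top edge 94 mm above the bench), at mid-width, 82 mm above the bench: a flat place to push along the cabinet's +x; axes as the cabinet's. Lower, a bar handle (100 mm along y, centre line 45 mm above the bench) sticks out 30 mm. Drawer home: this face is 18 mm before the cabinet's face.
- offcut: bystander: wooden offcut, 100 x 45 x 22 mm, lying among the plates and sheets. Origin: centre of underside.
- hammer: bystander: hammer, 280 mm long, lying beyond the plates.
- screwdriver: bystander: screwdriver, 200 mm long, lying to the left of the plates.
- tin: bystander: steel tin, 74 mm across, 100 mm high, at the left.
- jar: bystander: glass jar, 70 mm across, 70 mm high, at the far left.
There are look-alikes about, which are no part of the job. What is shaped like the plate2 but orange or pink is not meant.

How it is judged (in metres and radians):
On the way, in this order (a step that is already met when the one before it is completed fails the run):
1. all the plates are stacked on the mat of the open drawer with one sheet between each two (value of joint drawer above 0.12 m and x of plate1 in the frame of drawer_spot between -0.018 and 0.018 m and y of plate1 in the frame of drawer_spot between -0.018 and 0.018 m and angle between the x axis of each of plate1, plate2, plate3, plate4 and the y axis of drawer_spot, either way round below 0.2 rad and angle between each of plate1, plate2, plate3, plate4's own z axis and vertical below 0.08 rad and (z of plate1 in the frame of drawer_spot between -0.0035 and 0.0035 m or z of plate1 in the frame of drawer_spot between 0.0145 and 0.0215 m or z of plate1 in the frame of drawer_spot between 0.0325 and 0.0395 m or z of plate1 in the frame of drawer_spot between 0.0505 and 0.0575 m) and x of plate2 in the frame of drawer_spot between -0.018 and 0.018 m and y of plate2 in the frame of drawer_spot between -0.018 and 0.018 m and (z of plate2 in the frame of drawer_spot between -0.0035 and 0.0035 m or z of plate2 in the frame of drawer_spot between 0.0145 and 0.0215 m or z of plate2 in the frame of drawer_spot between 0.0325 and 0.0395 m or z of plate2 in the frame of drawer_spot between 0.0505 and 0.0575 m) and x of plate3 in the frame of drawer_spot between -0.018 and 0.018 m and y of plate3 in the frame of drawer_spot between -0.018 and 0.018 m and (z of plate3 in the frame of drawer_spot between -0.0035 and 0.0035 m or z of plate3 in the frame of drawer_spot between 0.0145 and 0.0215 m or z of plate3 in the frame of drawer_spot between 0.0325 and 0.0395 m or z of plate3 in the frame of drawer_spot between 0.0505 and 0.0575 m) and x of plate4 in the frame of drawer_spot between -0.018 and 0.018 m and y of plate4 in the frame of drawer_spot between -0.018 and 0.018 m and (z of plate4 in the frame of drawer_spot between -0.0035 and 0.0035 m or z of plate4 in the frame of drawer_spot between 0.0145 and 0.0215 m or z of plate4 in the frame of drawer_spot between 0.0325 and 0.0395 m or z of plate4 in the frame of drawer_spot between 0.0505 and 0.0575 m)), for 0.2 s.
2. the drawer is pushed home past its detent (value of joint drawer below 0.004 m), for 0.2 s.
At the end, for the whole second after the job is handed in: Drawer within 4 mm of home; every plate at rest, flat (0.08 rad), within 18 mm each way of the mat's centre, its length across the drawer (0.2 rad), its underside 0, 18, 36 or 54 mm (3.5 mm either way) above the mat: one sheet between each two (x of plate1 in the frame of drawer_spot between -0.018 and 0.018 m and y of plate1 in the frame of drawer_spot between -0.018 and 0.018 m and angle between the x axis of each of plate1, plate2, plate3, plate4 and the y axis of drawer_spot, either way round below 0.2 rad and angle between each of plate1, plate2, plate3, plate4's own z axis and vertical below 0.08 rad and (z of plate1 in the frame of drawer_spot between -0.0035 and 0.0035 m or z of plate1 in the frame of drawer_spot between 0.0145 and 0.0215 m or z of plate1 in the frame of drawer_spot between 0.0325 and 0.0395 m or z of plate1 in the frame of drawer_spot between 0.0505 and 0.0575 m) and x of plate2 in the frame of drawer_spot between -0.018 and 0.018 m and y of plate2 in the frame of drawer_spot between -0.018 and 0.018 m and (z of plate2 in the frame of drawer_spot between -0.0035 and 0.0035 m or z of plate2 in the frame of drawer_spot between 0.0145 and 0.0215 m or z of plate2 in the frame of drawer_spot between 0.0325 and 0.0395 m or z of plate2 in the frame of drawer_spot between 0.0505 and 0.0575 m) and x of plate3 in the frame of drawer_spot between -0.018 and 0.018 m and y of plate3 in the frame of drawer_spot between -0.018 and 0.018 m and (z of plate3 in the frame of drawer_spot between -0.0035 and 0.0035 m or z of plate3 in the frame of drawer_spot between 0.0145 and 0.0215 m or z of plate3 in the frame of drawer_spot between 0.0325 and 0.0395 m or z of plate3 in the frame of drawer_spot between 0.0505 and 0.0575 m) and x of plate4 in the frame of drawer_spot between -0.018 and 0.018 m and y of plate4 in the frame of drawer_spot between -0.018 and 0.018 m and (z of plate4 in the frame of drawer_spot between -0.0035 and 0.0035 m or z of plate4 in the frame of drawer_spot between 0.0145 and 0.0215 m or z of plate4 in the frame of drawer_spot between 0.0325 and 0.0395 m or z of plate4 in the frame of drawer_spot between 0.0505 and 0.0575 m) and value of joint drawer below 0.004 m and linear speed of each of plate1, plate2, plate3, plate4 below 0.02 m/s); the robot touches nothing.
It fails at once if the drawer is slammed (closing faster than 0.4 m/s) (velocity of joint drawer below -0.4 m/s).
It fails at once if another thing on the bench is displaced by more than 60 mm (distance of any of offcut, hammer, screwdriver, tin, jar from where it was at the start of the episode above 0.06 m).
Of plate1, plate2, plate3, plate4 only 3 to 4 are there at a start; the rules pass over those that are not, and their reading is None.
At some moment in a run one of plate1, plate2, plate3, plate4 may be knocked a few centimetres aside while the robot is not near it.
It also fails if it takes over 210 s, if anything falls off the work surface, if the arm or the gripper's body presses on something with over 40 N, if the wrist force passes 120 N, or if a joint passes its speed limit or range.

### The arm

A 7-joint arm with a two-finger parallel gripper is mounted at the origin on the work surface. World frame = base frame: x ahead of the robot, y to its left, z up, the work surface at z = 0. Lengths are in mm, angles in degrees, forces in N, time in s.
With the tool pointing down it reaches from about 375 to 925 mm from the base axis. Payload 3.1 kg.
Tool frame: the origin (TCP) lies at the very end of the fingers, on their centre line; the grasp point (between the pads) lies manip.grip_point_offset behind it (manip.grip_point_offset is the distance from the TCP to the grasp point, in mm); z points along the fingers, y is the line along which they close (so a half turn about z gives the same grasp; the last joint's range is limited). The gripper opens to 85 mm and grips with 20 to 120 N. Pads are 22 mm wide; open, the fingers measure 114 mm over their backs; the gripper's body (76 mm by 85 mm) begins 54 mm behind the grasp point. The pads swing forward as they close: fully open they stand 13 mm farther back than shut.
Start: joints at [64.355, 21.939, 2.515, 91.553, -1.026, 66.532, -2.859], TCP at [222.781, -610.632, 231.269] pointing down, gripper open.
Joint ranges: [-149.38, 149.38], [-23.57, 123.04], [-84.95, 90], [0, 143.3], [-89.99, 269.99], [3.08, 112.72], [-163.45, 163.45]. Speed limits (degrees/s): [159.86, 159.86, 180, 180, 180, 180, 180].

### API

Orientations are given as a 3x3 rotation matrix whose columns are the frame's x, y, z axes.
In Python, from station import manip, read_camera, camera_params, order gives the robot as it stands. The module is installed in compiled form; this text tells all that it offers.
- The arm moves only by the tool step_arm, never from a script. Its argument "steps" is a list of rows, each an object with "jaw": the opening, from -1 (shut) to 1 (fully open); "xyz": the shift along the tool's x, y, z each as a share of 150 mm, from -1 to 1, a list of three; "spin": the turn about the tool's z as a share of 90 degrees, from -1 to 1. A call has exactly 8 rows; each row is the pose to reach, as a shift and turn from the pose commanded when the call began, along the tool's axes at that moment; what a row does not reach only later rows make up. A row lasts 1/12 s, in which the tool goes at most 41.7 mm and 7.16 degrees, less where a joint would pass 70% of its speed; a pose out of reach is approached as far as the arm can. A call with a number of a shift or a turn outside -1 to 1 is refused whole. A call with a gripper value outside its range is refused whole. The fingers move at their own pace and stop on an object; "grip_force" is the grip in N (left out, the last holds). Time passes only in rows, so rows that repeat a pose let the fingers close, or fill a call up. It gives the time, the measured TCP pose, the force, the opening and the grip force at its end, in the units of the state.
- manip.get_state(): the state, without advancing time (a new reading comes with each control period).
- read_camera(name): name is "scene" or "top"; returns the picture (400x640x3 uint8, red, green, blue); there is no depth.
- camera_params(name): a dict with "vfov" (degrees; the focal length in pixels is half the picture's height over the tangent of half this angle, whatever the lens; pixels are square), "cx", "cy" (the principal point, pixels), "world_from_camera" (4x4, takes a point from camera to world coordinates). Camera axes: x right, y down, z forward; pixel columns grow to the right and rows downward; lengths in mm; the calibration is good to about 2 mm. A picture is of the moment at which its call begins. camera_params takes no time and is no camera call.
- order.close_job(): hands the job in; it is judged then, once.
The state is a dict: "time_s": time; "joints": joint angles; "qvel": joint speeds; "joint_efforts": joint torques, N m; "ee_pos": TCP position; "ee_rot": TCP orientation; "ft_force": force on the tool from outside, world axes, zero at the start; "ft_torque": the same for the moment, N m; "opening": finger opening in mm; "grip_force": force on a finger pad.
Only numpy, scipy, OpenCV 4.12 (cv2) and the standard library are available. Lean on these libraries where they do the work, as an engineer would, in place of code of your own. Each camera call takes 0.05 s, during which the arm holds its last target. There are 200 camera calls.

## Working session

There is one attempt and no reset: what is moved stays moved. The work goes in short steps, Python scripts to look and compute and a tool call to move; the robot and the scene stay as the last step left them, time stands still between calls to the robot, and variables do not carry over. Pictures are saved under pics/ and viewed, at most 14 in all, crops included, and the job is handed in when it is done.

Besides the shell and the picture viewer there is one more tool, called after "Request:" as name(argument=value, ...) on one line, values as JSON. step_arm: Moves the arm, as the interface text tells. Its arguments: {"type":"object","properties":{"steps":{"type":"array","items":{"type":"object","properties":{"jaw":{"type":"number"},"xyz":{"type":"array","items":{"type":"number","minimum":-1,"maximum":1}},"spin":{"type":"number","minimum":-1,"maximum":1}}}},"grip_force":{"type":"number"}},"required":["steps"]}

```bash
mkdir -p pics
python3 - <<'E'
from station import manip, read_camera, camera_params
import cv2,json
s=manip.get_state(); print({k:(v.tolist() if hasattr(v,'tolist') else v) for k,v in s.items()}); print(manip.grip_point_offset)
for n in("scene","top"):
    cv2.imwrite(f"pics/{n}0.png",read_camera(n)[:,:,::-1]); print(n,camera_params(n))
E
```

```text
{'time_s': 0.0, 'joints': [64.35525644010576, 21.995278062281777, 2.5117733703997915, 91.65101803922805, -1.024906649398326, 66.5287173789208, -2.857616004538216], 'qvel': [-0.03377971154463618, 0.06838126032446867, 0.09499134665022627, 0.019337211327075606, -0.009697608203017705, -0.04938475001453704, -0.005760028616663606], 'joint_efforts': [-1.105015940083831e-05, -43.34518790245056, 1.024545505642891, -24.95099902153015, 0.010524856334086508, 0.0111857004230842, 1.0209912488789996e-05], 'ee_pos': [222.41513891642447, -609.7542518164789, 229.8340309057465], 'ee_rot': [[0.9394103696660588, 0.3427929907908807, -0.0010596360328293257], [0.3427945919997911, -0.9394072088002519, 0.0024420789948513453], [-0.00015830216555169486, -0.0026573518328490775, -0.9999964567045528]], 'ft_force': [-0.8980913881072343, 0.6771228690766732, -0.4114975474731113], 'ft_torque': [0.014712788789369272, 0.027872205760703355, 0.08407200806102187], 'grip_force': 0.0, 'opening': 85.418137447079}
18.700000000000003
scene {'vfov': 56.72191094052489, 'cx': 312.775550730693, 'cy': 201.40116249519957, 'world_from_camera': array([[-5.18956247e-01,  6.37079510e-01, -5.69924655e-01,
         1.30617575e+03],
       [ 8.54610605e-01,  3.72625707e-01, -3.61650102e-01,
         5.87864523e+02],
       [-1.80312924e-02, -6.74744234e-01, -7.37831343e-01,
         1.08171262e+03],
       [ 0.00000000e+00,  0.00000000e+00,  0.00000000e+00,
         1.00000000e+00]])}
top {'vfov': 47.720519226142855, 'cx': 319.87513983339437, 'cy': 197.78740871284188, 'world_from_camera': array([[-2.68074531e-02, -9.78230797e-01,  2.05781119e-01,
         2.38772686e+02],
       [-9.99640404e-01,  2.60994623e-02, -6.15467260e-03,
         8.64988707e+01],
       [ 6.49913715e-04, -2.05872112e-01, -9.78578689e-01,
         1.35457244e+03],
       [ 0.00000000e+00,  0.00000000e+00,  0.00000000e+00,
         1.00000000e+00]])}
```

View pics/scene0.png

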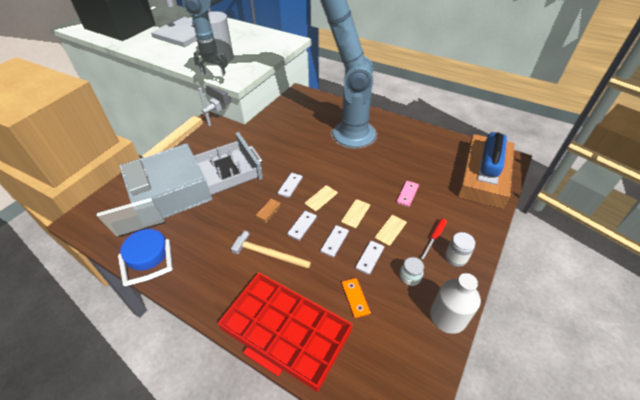

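View pics/top0.png

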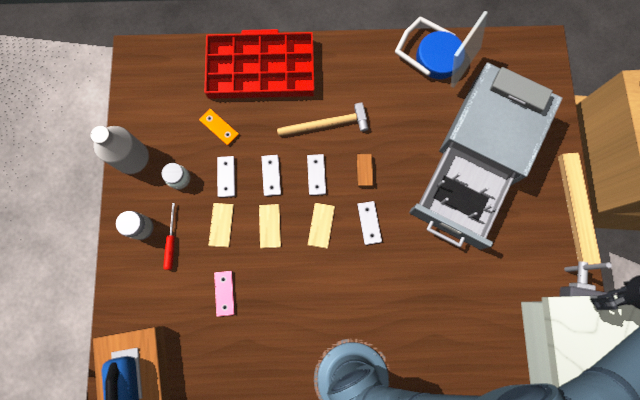

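Top view: four light-grey plates at about (226,176), (271,175), (316,174) and (370,223). The three sheets are at (221,225), (270,226) and (321,226). The pink (224,293) and orange (219,127) bars are look-alikes, so I'll leave them. The drawer mat is near (465,200). Next I'll take one enlarged crop of the plates and one of the drawer from both views.

```bash
cat > h.py <<'E'
import numpy as np, cv2
from station import manip, read_camera, camera_params
def cam(n):
    p=camera_params(n); f=200/np.tan(np.radians(p["vfov"]/2)); T=np.array(p["world_from_camera"])
    return f,p["cx"],p["cy"],T
def ray(n,uv):
    f,cx,cy,T=cam(n); uv=np.atleast_2d(uv).astype(float)
    d=np.c_[(uv[:,0]-cx)/f,(uv[:,1]-cy)/f,np.ones(len(uv))]@T[:3,:3].T
    return T[:3,3],d
def onplane(n,uv,z):
    o,d=ray(n,uv); return o+d*((z-o[2])/d[:,2])[:,None]
def proj(n,P):
    f,cx,cy,T=cam(n); q=(np.atleast_2d(P)-T[:3,3])@T[:3,:3]
    return np.c_[f*q[:,0]/q[:,2]+cx,f*q[:,1]/q[:,2]+cy]
def tri(uva,uvb):  # top, scene
    (o1,d1),(o2,d2)=ray("top",uva),ray("scene",uvb); out=[]
    for a,b in zip(d1,d2):
        s=np.linalg.lstsq(np.c_[a,-b],o2-o1,rcond=None)[0]; p,q=o1+a*s[0],o2+b*s[1]
        out.append([*((p+q)/2),np.linalg.norm(p-q)])
    return np.array(out)
def blobs(n,im,kind):
    hsv=cv2.cvtColor(im,cv2.COLOR_RGB2HSV); S,V=hsv[...,1],hsv[...,2]
    m=((S<40)&(V>150)) if kind=="plate" else ((hsv[...,0]>15)&(hsv[...,0]<32)&(S>50)&(V>150))
    m=cv2.morphologyEx(m.astype(np.uint8),cv2.MORPH_CLOSE,np.ones((5,5)))
    out=[]
    for c in cv2.findContours(m,cv2.RETR_EXTERNAL,cv2.CHAIN_APPROX_NONE)[0]:
        if cv2.contourArea(c)<60: continue
        M=cv2.moments(c); g=(M["m10"]/M["m00"],M["m01"]/M["m00"])
        W=onplane(n,c[:,0,:],12 if kind=="plate" else 6)[:,:2].astype(np.float32)
        (x,y),(w,h),a=cv2.minAreaRect(W)
        if w<h: w,h,a=h,w,a+90
        a=(a+90)%180-90
        if 90<w<150 and 30<h<75 and 350<x<900: out.append((x,y,a,w,h,*g))
    return sorted(out,key=lambda r:-r[1])
E
python3 - <<'E'
from h import *
ims={n:cv2.imread(f"pics/{n}0.png")[:,:,::-1].copy() for n in("top","scene")}
np.set_printoptions(precision=1,suppress=True)
for k in("plate","sheet"):
    r={n:np.array(blobs(n,ims[n],k)) for n in ims}
    for n in r: print(k,n);print(r[n])
c=ims["top"][100:310,195:395,::-1]; cv2.imwrite("pics/c1.png",cv2.resize(c,None,fx=2.8,fy=2.8,interpolation=2))
a=cv2.resize(ims["top"][130:250,405:535,::-1],(520,480),interpolation=2)
b=cv2.resize(ims["scene"][125:205,180:270,::-1],(540,480),interpolation=2)[:,:270*2]
cv2.imwrite("pics/c2.png",cv2.resize(a,(780,600*720//600) if 0 else (650,600),interpolation=2)); cv2.imwrite("pics/c3.png",b)
E
```

```text
plate top
[[597.5 366.3   2.4 126.2  51.5 225.2 176. ]
 [598.  227.3   3.4 126.5  51.3 270.6 174.9]
 [596.3  88.1   1.4 126.5  51.4 316.  174.1]
 [442.2 -67.2   7.7 126.5  52.4 369.  222.6]]
plate scene
[[403.3 632.6  17.  149.5  74.7 463.3 247.3]
 [599.4 366.2   1.4 133.5  54.1 369.8 256.9]
 [600.1 227.5   3.3 133.2  55.7 334.5 240.5]
 [597.9  88.7   1.4 133.   57.5 301.8 224.7]
 [777.  -62.7  11.7  97.6  32.8 239.5 241.4]
 [445.1 -67.1   7.4 135.5  58.2 289.8 184.5]]
sheet top
[[761.6 392.2  46.6 124.5  52.7 218.2 126.3]
 [448.4 378.9  -5.3 131.4  61.9 220.5 224.7]
 [441.2 232.7   1.5 131.6  62.2 269.3 225.7]
 [438.9  77.5 -11.1 131.8  61.9 320.8 225.1]]
sheet scene
[[758.5 390.4  46.8 126.3  48.9 355.5 297.8]
 [449.6 378.6  -5.2 136.7  66.  390.4 229.7]
 [442.5 232.2   1.4 137.8  65.4 355.4 213.1]
 [440.5  77.8 -10.9 137.7  69.5 320.8 197.7]]
```

View pics/c1.png

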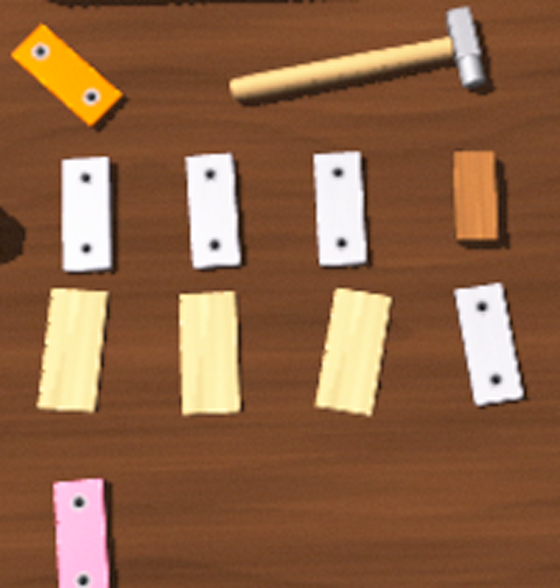

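View pics/c2.png

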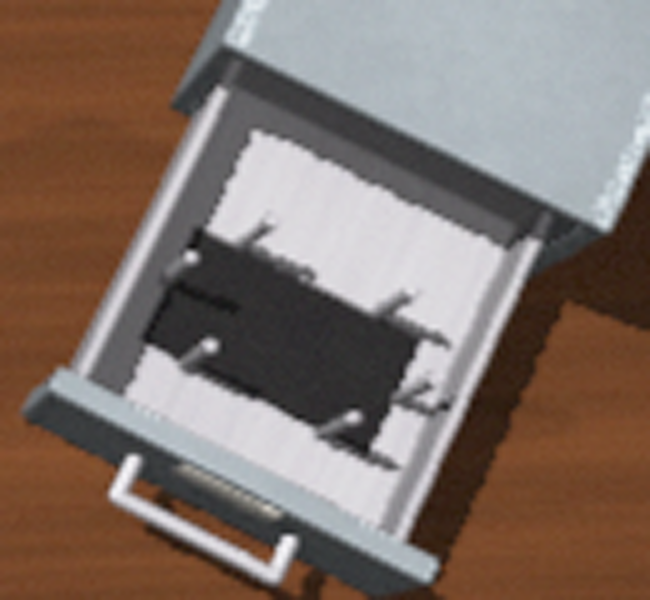

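View pics/c3.png

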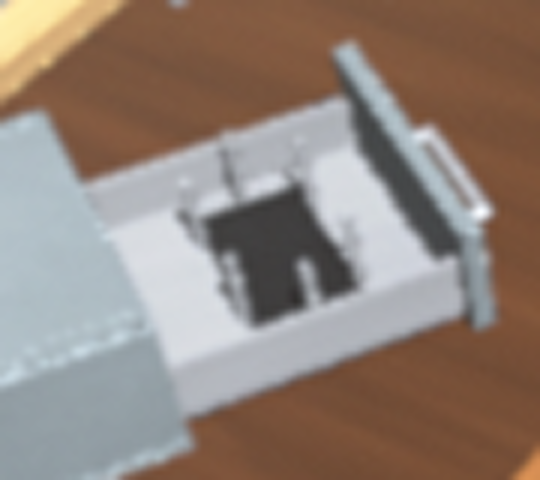

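The c1 crop confirms four aluminium-coloured plates with countersunk holes, three sheets and the offcut; pink and orange are excluded by colour. In c2 and c3 the six post tops and the mat corners are clear enough to fit the drawer's pose.

Run:
```python
from h import *
from scipy.optimize import least_squares
np.set_printoptions(precision=1,suppress=True)
L=np.array([[0,77],[-42,45],[42,45],[42,-45],[0,-77],[-42,-45]],float)
t=np.array([[190,258],[210,347],[266,230],[405,298],[425,383],[355,415]])/5+[405,130]
s=np.array([[307,262],[348,225],[232,258],[185,183],[228,138],[300,142]])/6+[180,125]
T=tri(t,s); print(T, T[:,:3].mean(0))
mt=np.array([[200,230],[145,340],[372,450],[415,340]])/5+[405,130]
ms=np.array([[250,325],[358,288],[300,185],[205,218]])/6+[180,125]
ML=np.array([[40,75],[-40,75],[-40,-75],[40,-75]],float)
print(tri(mt,ms))
def W(p,l,z):
    c,s_=np.cos(p[2]),np.sin(p[2]); return np.c_[l@np.array([[c,s_],[-s_,c]])+p[:2],np.full(len(l),z)]
def fit(which):
    def r(p):
        e=[]
        if "t" in which: e+=[proj("top",W(p,L,82))-t,proj("top",W(p,ML,22))-mt]
        if "s" in which: e+=[proj("scene",W(p,L,82))-s,proj("scene",W(p,ML,22))-ms]
        return np.concatenate(e).ravel()
    q=least_squares(r,[500,-350,-.45],x_scale=[100,100,.1],loss="soft_l1"); print(which,q.x[:2],np.degrees(q.x[2]),np.abs(q.fun).mean())
for w in("t","s","ts"): fit(w)
P=np.array([[225.2,176],[270.6,174.9],[316,174.1],[369,222.6],[220.5,224.7],[269.3,225.7],[320.8,225.1]])
S=np.array([[369.8,256.9],[334.5,240.5],[301.8,224.7],[289.8,184.5],[390.4,229.7],[355.4,213.1],[320.8,197.7]])
print(tri(P,S))
```

```text
[[ 545.1 -279.7   79.     1.5]
 [ 493.8 -289.3   68.6    2.9]
 [ 563.1 -328.8   73.7    2.3]
 [ 520.7 -406.8   74.5    4.7]
 [ 469.7 -412.    76.4    3.9]
 [ 449.9 -366.    78.8    2.7]] [ 507.  -347.1   75.2]
[[ 577.  -306.2   32.1   10.7]
 [ 510.  -267.5   30.8    9.6]
 [ 437.3 -393.4   18.8    6.9]
 [ 503.2 -425.3   22.6    5.5]]
t [ 506.3 -346.1] -29.23359655515857 0.7883764730866915
s [ 510.6 -343.9] -30.73744538689599 0.9680321582192335
ts [ 507.  -345.9] -29.489365748689277 0.9425461624773938
[[598.5 366.3   7.9   1.8]
 [598.5 227.2   6.7   1.2]
 [597.1  87.5   7.4   1.1]
 [442.4 -68.7   6.4   1.9]
 [448.5 379.    2.5   2. ]
 [441.5 232.    2.4   1.8]
 [439.1  76.8   2.6   1.4]]
```

```bash
cat > plan.py <<'E'
import json,sys,os,numpy as np
# usage: plan.py x,y,z,yaw ...   (continues from the commanded pose in cmd.json)
cur=json.load(open("cmd.json")) if os.path.exists("cmd.json") else [222.78,-610.63,231.27,20.05]
for a in sys.argv[1:]:
    tgt=np.array(list(map(float,a.split(","))))
    while True:
        c,s=np.cos(np.radians(cur[3])),np.sin(np.radians(cur[3])); d=tgt-cur
        d[3]=(d[3]+180)%360-180
        v=np.array([d[0]*c+d[1]*s,d[0]*s-d[1]*c,-d[2]])/150; sp=-d[3]/90
        k=max(np.abs(v).max()/.98,np.linalg.norm(v)/2,abs(sp)/.6,1); n=int(np.ceil(k-1e-9))
        v=np.round(v/n,3); sp=round(sp/n,3)
        cur=[cur[0]+150*(v[0]*c+v[1]*s),cur[1]+150*(v[0]*s-v[1]*c),cur[2]-150*v[2],cur[3]-90*sp]
        print(v.tolist(),sp,"->",np.round(cur,1).tolist())
        if n==1: break
json.dump(list(cur),open("cmd.json","w"))
E
python3 plan.py 443,-67,120,7.7 443,-67,3,7.7
```

```text
[0.874, -0.967, 0.247] 0.046 -> [296.2, -429.4, 194.2, 15.9]
[0.534, -0.685, 0.165] 0.03 -> [345.1, -308.7, 169.5, 13.2]
[0.502, -0.71, 0.165] 0.031 -> [394.0, -187.8, 144.7, 10.4]
[0.467, -0.733, 0.165] 0.03 -> [443.0, -67.0, 120.0, 7.7]
[-0.0, 0.0, 0.78] 0.0 -> [443.0, -67.0, 3.0, 7.7]
```

Request:
step_arm(steps=[{"jaw": 1,"xyz": [0.874,-0.967,0.247],"spin": 0.046},{"jaw": 1,"xyz": [0.874,-0.967,0.247],"spin": 0.046},{"jaw": 1,"xyz": [0.874,-0.967,0.247],"spin": 0.046},{"jaw": 1,"xyz": [0.874,-0.967,0.247],"spin": 0.046},{"jaw": 1,"xyz": [0.874,-0.967,0.247],"spin": 0.046},{"jaw": 1,"xyz": [0.874,-0.967,0.247],"spin": 0.046},{"jaw": 1,"xyz": [0.874,-0.967,0.247],"spin": 0.046},{"jaw": 1,"xyz": [0.874,-0.967,0.247],"spin": 0.046}], grip_force=60)

```text
time_s: 0.77
ee_pos: [295.9, -429.9, 194.2]
ee_rot: [[0.962, 0.274, -0.0], [0.274, -0.962, -0.001], [-0.001, 0.0, -1.0]]
ft_force: [-1.2, -0.4, 0.7]
opening: 85.4
grip_force: 0.0
```

Request:
step_arm(steps=[{"jaw": 1,"xyz": [0.534,-0.685,0.165],"spin": 0.03},{"jaw": 1,"xyz": [0.534,-0.685,0.165],"spin": 0.03},{"jaw": 1,"xyz": [0.534,-0.685,0.165],"spin": 0.03},{"jaw": 1,"xyz": [0.534,-0.685,0.165],"spin": 0.03},{"jaw": 1,"xyz": [0.534,-0.685,0.165],"spin": 0.03},{"jaw": 1,"xyz": [0.534,-0.685,0.165],"spin": 0.03},{"jaw": 1,"xyz": [0.534,-0.685,0.165],"spin": 0.03},{"jaw": 1,"xyz": [0.534,-0.685,0.165],"spin": 0.03}])

```text
time_s: 1.43
ee_pos: [344.3, -311.5, 170.0]
ee_rot: [[0.975, 0.224, 0.001], [0.224, -0.975, -0.001], [0.0, 0.001, -1.0]]
ft_force: [0.0, -0.2, -0.1]
opening: 85.3
grip_force: 0.0
```

Request:
step_arm(steps=[{"jaw": 1,"xyz": [0.502,-0.71,0.165],"spin": 0.031},{"jaw": 1,"xyz": [0.502,-0.71,0.165],"spin": 0.031},{"jaw": 1,"xyz": [0.502,-0.71,0.165],"spin": 0.031},{"jaw": 1,"xyz": [0.502,-0.71,0.165],"spin": 0.031},{"jaw": 1,"xyz": [0.502,-0.71,0.165],"spin": 0.031},{"jaw": 1,"xyz": [0.502,-0.71,0.165],"spin": 0.031},{"jaw": 1,"xyz": [0.502,-0.71,0.165],"spin": 0.031},{"jaw": 1,"xyz": [0.502,-0.71,0.165],"spin": 0.031}])

```text
time_s: 2.1
ee_pos: [393.6, -190.3, 145.1]
ee_rot: [[0.984, 0.176, 0.0], [0.176, -0.984, -0.001], [0.0, 0.001, -1.0]]
ft_force: [-0.5, -1.3, 0.2]
opening: 85.3
grip_force: 0.0
```

Request:
step_arm(steps=[{"jaw": 1,"xyz": [0.467,-0.733,0.165],"spin": 0.03},{"jaw": 1,"xyz": [0.467,-0.733,0.165],"spin": 0.03},{"jaw": 1,"xyz": [0.467,-0.733,0.165],"spin": 0.03},{"jaw": 1,"xyz": [0.467,-0.733,0.165],"spin": 0.03},{"jaw": 1,"xyz": [0.467,-0.733,0.165],"spin": 0.03},{"jaw": 1,"xyz": [0.467,-0.733,0.165],"spin": 0.03},{"jaw": 1,"xyz": [0.467,-0.733,0.165],"spin": 0.03},{"jaw": 1,"xyz": [0.467,-0.733,0.165],"spin": 0.03}])

```text
time_s: 2.77
ee_pos: [442.6, -69.6, 120.1]
ee_rot: [[0.992, 0.13, -0.0], [0.13, -0.992, -0.001], [-0.0, 0.001, -1.0]]
ft_force: [-0.6, -0.4, 0.1]
opening: 84.9
grip_force: 0.0
```

Request:
step_arm(steps=[{"jaw": 1,"xyz": [0,0,0.2],"spin": 0},{"jaw": 1,"xyz": [0,0,0.4],"spin": 0},{"jaw": 1,"xyz": [0,0,0.6],"spin": 0},{"jaw": 1,"xyz": [0,0,0.7],"spin": 0},{"jaw": 1,"xyz": [0,0,0.78],"spin": 0},{"jaw": 1,"xyz": [0,0,0.78],"spin": 0},{"jaw": 1,"xyz": [0,0,0.78],"spin": 0},{"jaw": 1,"xyz": [0,0,0.78],"spin": 0}])

```text
time_s: 3.43
ee_pos: [443.7, -68.1, 3.8]
ee_rot: [[0.991, 0.132, 0.001], [0.132, -0.991, -0.001], [0.001, 0.001, -1.0]]
ft_force: [0.0, 0.8, 0.3]
opening: 85.6
grip_force: 0.0
```

Request:
step_arm(steps=[{"jaw": -1,"xyz": [0,0,0],"spin": 0},{"jaw": -1,"xyz": [0,0,0],"spin": 0},{"jaw": -1,"xyz": [0,0,0],"spin": 0},{"jaw": -1,"xyz": [0,0,0],"spin": 0},{"jaw": -1,"xyz": [0,0,0],"spin": 0},{"jaw": -1,"xyz": [0,0,0],"spin": 0},{"jaw": -1,"xyz": [0,0,0],"spin": 0},{"jaw": -1,"xyz": [0,0,0],"spin": 0}])

```text
time_s: 4.1
ee_pos: [444.1, -67.3, 4.3]
ee_rot: [[0.991, 0.134, 0.002], [0.134, -0.991, -0.001], [0.001, 0.001, -1.0]]
ft_force: [-1.7, 0.1, 7.4]
opening: 47.8
grip_force: 60.6
```

```bash
python3 plan.py 443,-67,150,7.7 506.5,-346,150,60.7 506.5,-346,25,60.7
```

```text
[-0.0, 0.0, -0.49] 0.0 -> [443.0, -67.0, 76.5, 7.7]
[-0.0, 0.0, -0.49] 0.0 -> [443.0, -67.0, 150.0, 7.7]
[0.085, 0.95, -0.0] -0.294 -> [474.8, -206.5, 150.0, 34.2]
[-0.348, 0.888, -0.0] -0.295 -> [506.5, -346.0, 150.0, 60.7]
[-0.0, 0.0, 0.833] 0.0 -> [506.5, -346.0, 25.0, 60.7]
```

Request:
step_arm(steps=[{"jaw": -1,"xyz": [0,0,-0.1],"spin": 0},{"jaw": -1,"xyz": [0,0,-0.3],"spin": 0},{"jaw": -1,"xyz": [0,0,-0.5],"spin": 0},{"jaw": -1,"xyz": [0,0,-0.7],"spin": 0},{"jaw": -1,"xyz": [0,0,-0.9],"spin": 0},{"jaw": -1,"xyz": [0,0,-0.98],"spin": 0},{"jaw": -1,"xyz": [0,0,-0.98],"spin": 0},{"jaw": -1,"xyz": [0,0,-0.98],"spin": 0}])

```text
time_s: 4.77
ee_pos: [443.0, -67.1, 150.3]
ee_rot: [[0.991, 0.134, 0.001], [0.134, -0.991, -0.001], [0.001, 0.001, -1.0]]
ft_force: [-0.0, -0.1, -3.1]
opening: 47.5
grip_force: 63.3
```

Request:
step_arm(steps=[{"jaw": -1,"xyz": [0.01,0.12,0],"spin": -0.04},{"jaw": -1,"xyz": [0.02,0.26,0],"spin": -0.08},{"jaw": -1,"xyz": [0.035,0.4,0],"spin": -0.12},{"jaw": -1,"xyz": [0.05,0.54,0],"spin": -0.16},{"jaw": -1,"xyz": [0.06,0.68,0],"spin": -0.2},{"jaw": -1,"xyz": [0.07,0.82,0],"spin": -0.25},{"jaw": -1,"xyz": [0.085,0.95,0],"spin": -0.294},{"jaw": -1,"xyz": [0.085,0.95,0],"spin": -0.294}])

```text
time_s: 5.43
ee_pos: [473.3, -211.3, 147.4]
ee_rot: [[0.83, 0.558, -0.003], [0.558, -0.83, -0.001], [-0.003, -0.001, -1.0]]
ft_force: [0.1, -0.7, -2.5]
opening: 47.4
grip_force: 63.3
```

Request:
step_arm(steps=[{"jaw": -1,"xyz": [-0.04,0.12,0],"spin": -0.04},{"jaw": -1,"xyz": [-0.09,0.26,0],"spin": -0.08},{"jaw": -1,"xyz": [-0.15,0.4,0],"spin": -0.13},{"jaw": -1,"xyz": [-0.2,0.54,0],"spin": -0.18},{"jaw": -1,"xyz": [-0.26,0.68,0],"spin": -0.23},{"jaw": -1,"xyz": [-0.31,0.8,0],"spin": -0.27},{"jaw": -1,"xyz": [-0.348,0.888,0],"spin": -0.295},{"jaw": -1,"xyz": [-0.348,0.888,0],"spin": -0.295}])

```text
time_s: 6.1
ee_pos: [504.4, -349.4, 147.1]
ee_rot: [[0.493, 0.87, -0.004], [0.87, -0.493, 0.0], [-0.002, -0.003, -1.0]]
ft_force: [-0.2, -1.6, -2.4]
opening: 47.6
grip_force: 63.3
```

Run:
```python
from h import *
np.set_printoptions(precision=1,suppress=True)
s=manip.get_state(); print(np.array(s["ee_pos"]),s["opening"],s["ft_force"])
a=read_camera("scene")[110:210,170:290,::-1]; b=read_camera("top")[120:260,390:540,::-1]
cv2.imwrite("pics/v1.png",np.hstack([cv2.resize(a,(420,400),interpolation=2),cv2.resize(b,(380,400),interpolation=2)]))
```

```text
[ 504.4 -349.4  147.1] 47.57189603003837 [-0.2 -1.6 -2.4]
```

View pics/v1.png

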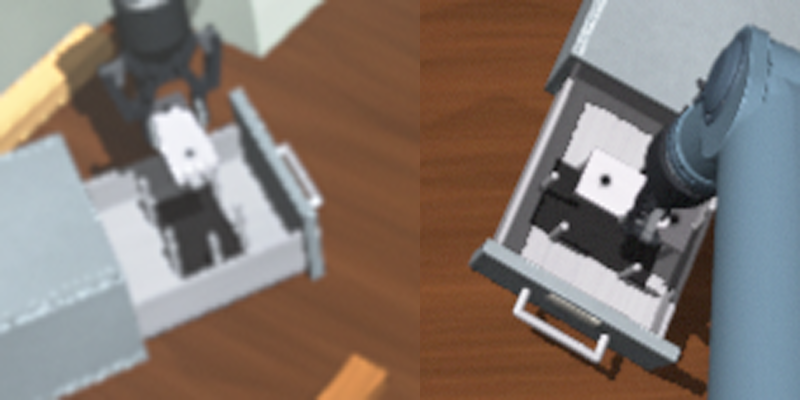

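The plate hangs level over the mat with its length across the drawer. The measured TCP is about 4 mm from the commanded one, so I'll let it settle lower down and then correct.

Request:
step_arm(steps=[{"jaw": -1,"xyz": [0,0,0.08],"spin": 0},{"jaw": -1,"xyz": [0,0,0.16],"spin": 0},{"jaw": -1,"xyz": [0,0,0.24],"spin": 0},{"jaw": -1,"xyz": [0,0,0.32],"spin": 0},{"jaw": -1,"xyz": [0,0,0.32],"spin": 0},{"jaw": -1,"xyz": [0,0,0.32],"spin": 0},{"jaw": -1,"xyz": [0,0,0.32],"spin": 0},{"jaw": -1,"xyz": [0,0,0.32],"spin": 0}])

```text
time_s: 6.87
ee_pos: [507.3, -346.4, 102.8]
ee_rot: [[0.489, 0.872, 0.002], [0.872, -0.489, -0.001], [-0.0, 0.002, -1.0]]
ft_force: [0.5, 0.4, -1.5]
opening: 47.4
grip_force: 63.2
```

Request:
step_arm(steps=[{"jaw": -1,"xyz": [0,0,0.1],"spin": 0},{"jaw": -1,"xyz": [0,0,0.2],"spin": 0},{"jaw": -1,"xyz": [0,0,0.3],"spin": 0},{"jaw": -1,"xyz": [0,0,0.4],"spin": 0},{"jaw": -1,"xyz": [0,0,0.46],"spin": 0},{"jaw": -1,"xyz": [0,0,0.5],"spin": 0},{"jaw": -1,"xyz": [0,0,0.5],"spin": 0},{"jaw": -1,"xyz": [0,0,0.5],"spin": 0}])

```text
time_s: 7.53
ee_pos: [507.4, -346.5, 27.8]
ee_rot: [[0.489, 0.872, 0.002], [0.872, -0.489, -0.001], [-0.0, 0.002, -1.0]]
ft_force: [0.2, -0.1, -2.0]
opening: 47.6
grip_force: 63.3
```

Request:
step_arm(steps=[{"jaw": -1,"xyz": [0,0,0.01],"spin": 0},{"jaw": -1,"xyz": [0,0,0.01],"spin": 0},{"jaw": 0.6,"xyz": [0,0,0.01],"spin": 0},{"jaw": 1,"xyz": [0,0,0.01],"spin": 0},{"jaw": 1,"xyz": [0,0,0.01],"spin": 0},{"jaw": 1,"xyz": [0,0,0.01],"spin": 0},{"jaw": 1,"xyz": [0,0,0.01],"spin": 0},{"jaw": 1,"xyz": [0,0,0.01],"spin": 0}])

```text
time_s: 8.2
ee_pos: [506.5, -346.0, 25.5]
ee_rot: [[0.489, 0.872, 0.0], [0.872, -0.489, -0.0], [0.0, 0.0, -1.0]]
ft_force: [0.3, 0.3, -0.2]
opening: 85.3
grip_force: 0.0
```

Request:
step_arm(steps=[{"jaw": 1,"xyz": [0,0,-0.1],"spin": 0},{"jaw": 1,"xyz": [0,0,-0.3],"spin": 0},{"jaw": 1,"xyz": [0,0,-0.5],"spin": 0},{"jaw": 1,"xyz": [0,0,-0.7],"spin": 0},{"jaw": 1,"xyz": [0,0,-0.8],"spin": 0},{"jaw": 1,"xyz": [0,0,-0.83],"spin": 0},{"jaw": 1,"xyz": [0,0,-0.83],"spin": 0},{"jaw": 1,"xyz": [0,0,-0.83],"spin": 0}])

```text
time_s: 8.87
ee_pos: [505.7, -345.6, 149.0]
ee_rot: [[0.489, 0.872, -0.001], [0.872, -0.489, 0.001], [-0.0, -0.002, -1.0]]
ft_force: [0.4, 0.2, -0.8]
opening: 85.3
grip_force: 0.0
```

```bash
cat > look.py <<'E'
from h import *
np.set_printoptions(precision=1,suppress=True)
im=read_camera("top"); 
for k in("plate","sheet"): print(k);print(np.array(blobs("top",im,k))[:,:5])
E
echo "[506.5,-346,150,60.7]" > cmd.json; python3 plan.py 440,77.2,100,-11 440,77.2,0,-11; python3 look.py
```

```text
[0.748, -0.589, 0.111] 0.266 -> [484.4, -204.9, 133.4, 36.8]
[0.444, -0.842, 0.111] 0.265 -> [462.1, -63.9, 116.7, 12.9]
[0.066, -0.95, 0.111] 0.266 -> [439.9, 77.2, 100.0, -11.0]
[0.0, 0.0, 0.667] -0.0 -> [439.9, 77.2, -0.0, -11.0]
plate
[[597.5 366.3   2.4 126.2  51.5]
 [598.  227.4   3.3 126.5  51.4]
 [596.3  88.1   1.4 126.5  51.4]]
sheet
[[761.4 392.4  46.5 124.5  52.2]
 [448.1 378.9  -5.5 132.   62.2]
 [441.1 232.5   1.5 131.6  61.9]
 [438.9  77.6 -11.2 131.8  61.9]]
```

Request:
step_arm(steps=[{"jaw": 1,"xyz": [0.1,-0.08,0.015],"spin": 0.04},{"jaw": 1,"xyz": [0.22,-0.17,0.03],"spin": 0.08},{"jaw": 1,"xyz": [0.34,-0.26,0.05],"spin": 0.12},{"jaw": 1,"xyz": [0.45,-0.36,0.07],"spin": 0.16},{"jaw": 1,"xyz": [0.56,-0.45,0.08],"spin": 0.2},{"jaw": 1,"xyz": [0.67,-0.53,0.1],"spin": 0.24},{"jaw": 1,"xyz": [0.748,-0.589,0.111],"spin": 0.266},{"jaw": 1,"xyz": [0.748,-0.589,0.111],"spin": 0.266}], grip_force=40)

```text
time_s: 9.58
ee_pos: [482.2, -199.8, 130.7]
ee_rot: [[0.798, 0.603, -0.006], [0.603, -0.798, 0.004], [-0.002, -0.007, -1.0]]
ft_force: [-0.4, 0.5, -0.5]
opening: 85.4
grip_force: 0.0
```

Request:
step_arm(steps=[{"jaw": 1,"xyz": [0.1,-0.18,0.02],"spin": 0.06},{"jaw": 1,"xyz": [0.2,-0.36,0.05],"spin": 0.12},{"jaw": 1,"xyz": [0.3,-0.54,0.07],"spin": 0.18},{"jaw": 1,"xyz": [0.4,-0.72,0.1],"spin": 0.24},{"jaw": 1,"xyz": [0.444,-0.842,0.111],"spin": 0.265},{"jaw": 1,"xyz": [0.444,-0.842,0.111],"spin": 0.265},{"jaw": 1,"xyz": [0.444,-0.842,0.111],"spin": 0.265},{"jaw": 1,"xyz": [0.444,-0.842,0.111],"spin": 0.265}])

```text
time_s: 10.25
ee_pos: [462.0, -65.5, 116.2]
ee_rot: [[0.975, 0.223, -0.001], [0.223, -0.975, -0.001], [-0.001, 0.0, -1.0]]
ft_force: [0.3, 0.0, 0.1]
opening: 85.3
grip_force: 0.0
```

Request:
step_arm(steps=[{"jaw": 1,"xyz": [0.01,-0.18,0.02],"spin": 0.06},{"jaw": 1,"xyz": [0.02,-0.36,0.05],"spin": 0.12},{"jaw": 1,"xyz": [0.04,-0.54,0.07],"spin": 0.18},{"jaw": 1,"xyz": [0.05,-0.72,0.1],"spin": 0.24},{"jaw": 1,"xyz": [0.066,-0.95,0.111],"spin": 0.266},{"jaw": 1,"xyz": [0.066,-0.95,0.111],"spin": 0.266},{"jaw": 1,"xyz": [0.066,-0.95,0.111],"spin": 0.266},{"jaw": 1,"xyz": [0.066,-0.95,0.111],"spin": 0.266}])

```text
time_s: 10.92
ee_pos: [440.6, 75.5, 100.0]
ee_rot: [[0.981, -0.192, 0.0], [-0.192, -0.981, -0.001], [0.0, 0.001, -1.0]]
ft_force: [-0.4, -0.6, 1.0]
opening: 85.4
grip_force: 0.0
```

Request:
step_arm(steps=[{"jaw": 1,"xyz": [0,0,0.18],"spin": 0},{"jaw": 1,"xyz": [0,0,0.36],"spin": 0},{"jaw": 1,"xyz": [0,0,0.52],"spin": 0},{"jaw": 1,"xyz": [0,0,0.62],"spin": 0},{"jaw": 1,"xyz": [0,0,0.68],"spin": 0},{"jaw": 1,"xyz": [0,0,0.68],"spin": 0},{"jaw": 1,"xyz": [0,0,0.68],"spin": 0},{"jaw": 1,"xyz": [0,0,0.68],"spin": 0}])

```text
time_s: 11.58
ee_pos: [441.1, 76.6, -1.1]
ee_rot: [[0.981, -0.192, 0.002], [-0.192, -0.981, 0.0], [0.002, -0.0, -1.0]]
ft_force: [0.7, 0.7, 0.1]
opening: 85.3
grip_force: 0.0
```

Request:
step_arm(steps=[{"jaw": -1,"xyz": [0,0,0],"spin": 0},{"jaw": -1,"xyz": [0,0,0],"spin": 0},{"jaw": -1,"xyz": [0,0,0],"spin": 0},{"jaw": -1,"xyz": [0,0,0],"spin": 0},{"jaw": -1,"xyz": [0,0,0],"spin": 0},{"jaw": -1,"xyz": [0,0,0],"spin": 0},{"jaw": -1,"xyz": [0,0,0],"spin": 0},{"jaw": -1,"xyz": [0,0,0],"spin": 0}])

```text
time_s: 12.25
ee_pos: [440.9, 77.3, -0.4]
ee_rot: [[0.982, -0.191, 0.002], [-0.191, -0.982, -0.0], [0.002, 0.0, -1.0]]
ft_force: [-1.4, -0.6, 8.6]
opening: 57.3
grip_force: 40.8
```

```bash
echo "[439.9,77.2,-2,-11]" > cmd.json; python3 plan.py 439.9,77.2,145,-11 506.5,-346,150,60.7 506.5,-346,35,60.7
```

```text
[0.0, -0.0, -0.98] -0.0 -> [439.9, 77.2, 145.0, -11.0]
[0.325, 0.895, -0.011] -0.266 -> [462.1, -63.9, 146.6, 12.9]
[-0.066, 0.95, -0.011] -0.265 -> [484.4, -205.0, 148.3, 36.8]
[-0.445, 0.841, -0.011] -0.266 -> [506.5, -346.0, 150.0, 60.7]
[-0.0, 0.0, 0.766] 0.0 -> [506.5, -346.0, 35.1, 60.7]
```

Request:
step_arm(steps=[{"jaw": -1,"xyz": [0,0,-0.1],"spin": 0},{"jaw": -1,"xyz": [0,0,-0.3],"spin": 0},{"jaw": -1,"xyz": [0,0,-0.5],"spin": 0},{"jaw": -1,"xyz": [0,0,-0.7],"spin": 0},{"jaw": -1,"xyz": [0,0,-0.9],"spin": 0},{"jaw": -1,"xyz": [0,0,-0.98],"spin": 0},{"jaw": -1,"xyz": [0,0,-0.98],"spin": 0},{"jaw": -1,"xyz": [0,0,-0.98],"spin": 0}])

```text
time_s: 12.92
ee_pos: [440.3, 77.2, 145.9]
ee_rot: [[0.982, -0.191, 0.003], [-0.191, -0.982, -0.0], [0.003, -0.0, -1.0]]
ft_force: [0.0, -0.1, -1.0]
opening: 57.2
grip_force: 42.7
```

Request:
step_arm(steps=[{"jaw": -1,"xyz": [0.06,0.16,0],"spin": -0.06},{"jaw": -1,"xyz": [0.12,0.32,0],"spin": -0.12},{"jaw": -1,"xyz": [0.18,0.5,0],"spin": -0.18},{"jaw": -1,"xyz": [0.24,0.68,0],"spin": -0.22},{"jaw": -1,"xyz": [0.3,0.84,-0.01],"spin": -0.25},{"jaw": -1,"xyz": [0.325,0.895,-0.011],"spin": -0.266},{"jaw": -1,"xyz": [0.325,0.895,-0.011],"spin": -0.266},{"jaw": -1,"xyz": [0.325,0.895,-0.011],"spin": -0.266}])

```text
time_s: 13.58
ee_pos: [460.5, -63.8, 144.9]
ee_rot: [[0.975, 0.222, -0.004], [0.222, -0.975, 0.001], [-0.003, -0.002, -1.0]]
ft_force: [-0.1, 0.3, -0.9]
opening: 57.3
grip_force: 42.8
```

Request:
step_arm(steps=[{"jaw": -1,"xyz": [-0.01,0.16,0],"spin": -0.06},{"jaw": -1,"xyz": [-0.02,0.34,0],"spin": -0.12},{"jaw": -1,"xyz": [-0.04,0.52,0],"spin": -0.18},{"jaw": -1,"xyz": [-0.05,0.7,0],"spin": -0.22},{"jaw": -1,"xyz": [-0.06,0.86,-0.01],"spin": -0.25},{"jaw": -1,"xyz": [-0.066,0.95,-0.011],"spin": -0.265},{"jaw": -1,"xyz": [-0.066,0.95,-0.011],"spin": -0.265},{"jaw": -1,"xyz": [-0.066,0.95,-0.011],"spin": -0.265}])

```text
time_s: 14.25
ee_pos: [483.9, -203.3, 147.4]
ee_rot: [[0.801, 0.599, -0.002], [0.599, -0.801, 0.002], [-0.0, -0.003, -1.0]]
ft_force: [-0.3, -0.4, -0.1]
opening: 57.6
grip_force: 42.8
```

Request:
step_arm(steps=[{"jaw": -1,"xyz": [-0.09,0.17,0],"spin": -0.06},{"jaw": -1,"xyz": [-0.18,0.34,0],"spin": -0.12},{"jaw": -1,"xyz": [-0.28,0.52,0],"spin": -0.18},{"jaw": -1,"xyz": [-0.36,0.68,0],"spin": -0.22},{"jaw": -1,"xyz": [-0.42,0.79,-0.01],"spin": -0.25},{"jaw": -1,"xyz": [-0.445,0.841,-0.011],"spin": -0.266},{"jaw": -1,"xyz": [-0.445,0.841,-0.011],"spin": -0.266},{"jaw": -1,"xyz": [-0.445,0.841,-0.011],"spin": -0.266}])

```text
time_s: 14.92
ee_pos: [506.8, -343.0, 149.3]
ee_rot: [[0.488, 0.873, -0.001], [0.873, -0.488, 0.002], [0.002, -0.002, -1.0]]
ft_force: [-0.1, 0.8, 0.2]
opening: 57.6
grip_force: 42.8
```

Request:
step_arm(steps=[{"jaw": -1,"xyz": [0,0,0],"spin": 0},{"jaw": -1,"xyz": [0,0,0.12],"spin": 0},{"jaw": -1,"xyz": [0,0,0.26],"spin": 0},{"jaw": -1,"xyz": [0,0,0.4],"spin": 0},{"jaw": -1,"xyz": [0,0,0.54],"spin": 0},{"jaw": -1,"xyz": [0,0,0.68],"spin": 0},{"jaw": -1,"xyz": [0,0,0.76],"spin": 0},{"jaw": -1,"xyz": [0,0,0.766],"spin": 0}])

```text
time_s: 15.58
ee_pos: [505.0, -342.7, 32.6]
ee_rot: [[0.487, 0.873, -0.004], [0.873, -0.487, 0.004], [0.001, -0.005, -1.0]]
ft_force: [-0.6, -0.4, -0.4]
opening: 57.3
grip_force: 66.8
```

Request:
step_arm(steps=[{"jaw": -1,"xyz": [0,0,0],"spin": 0},{"jaw": -1,"xyz": [0,0,0],"spin": 0},{"jaw": -1,"xyz": [0,0,0],"spin": 0},{"jaw": -1,"xyz": [0,0,0],"spin": 0},{"jaw": -1,"xyz": [0,0,0],"spin": 0},{"jaw": -1,"xyz": [0,0,0],"spin": 0},{"jaw": -1,"xyz": [0,0,0],"spin": 0},{"jaw": -1,"xyz": [0,0,0],"spin": 0}])

```text
time_s: 16.25
ee_pos: [506.3, -346.1, 35.2]
ee_rot: [[0.489, 0.872, 0.0], [0.872, -0.489, -0.0], [-0.0, 0.0, -1.0]]
ft_force: [-0.7, 0.3, 0.3]
opening: 57.3
grip_force: 67.0
```

Run:
```python
from h import *
a=read_camera("scene")[110:210,170:290,::-1]; b=read_camera("top")[120:260,390:540,::-1]
cv2.imwrite("pics/v2.png",np.hstack([cv2.resize(a,(420,400),interpolation=2),cv2.resize(b,(380,400),interpolation=2)]))
```

```text
(no output)
```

View pics/v2.png

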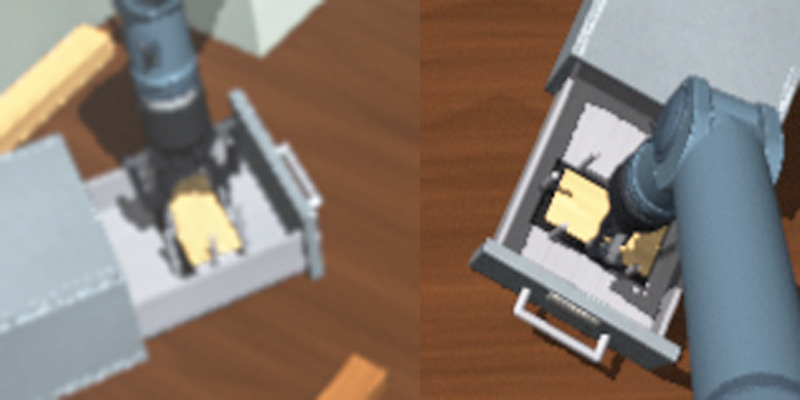

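The sheet sits between the posts, level and over plate 1. I'll lower it slightly, release and raise.

Request:
step_arm(steps=[{"jaw": -1,"xyz": [0,0,0.007],"spin": 0},{"jaw": -1,"xyz": [0,0,0.007],"spin": 0},{"jaw": 0.6,"xyz": [0,0,0.007],"spin": 0},{"jaw": 1,"xyz": [0,0,0.007],"spin": 0},{"jaw": 1,"xyz": [0,0,0.007],"spin": 0},{"jaw": 1,"xyz": [0,0,0.007],"spin": 0},{"jaw": 1,"xyz": [0,0,0.007],"spin": 0},{"jaw": 1,"xyz": [0,0,0.007],"spin": 0}])

```text
time_s: 17.02
ee_pos: [506.4, -346.0, 34.1]
ee_rot: [[0.489, 0.872, 0.0], [0.872, -0.489, -0.0], [0.0, 0.0, -1.0]]
ft_force: [0.2, 0.2, 0.3]
opening: 85.6
grip_force: 0.0
```

Request:
step_arm(steps=[{"jaw": 1,"xyz": [0,0,-0.1],"spin": 0},{"jaw": 1,"xyz": [0,0,-0.3],"spin": 0},{"jaw": 1,"xyz": [0,0,-0.5],"spin": 0},{"jaw": 1,"xyz": [0,0,-0.7],"spin": 0},{"jaw": 1,"xyz": [0,0,-0.773],"spin": 0},{"jaw": 1,"xyz": [0,0,-0.773],"spin": 0},{"jaw": 1,"xyz": [0,0,-0.773],"spin": 0},{"jaw": 1,"xyz": [0,0,-0.773],"spin": 0}])

```text
time_s: 17.68
ee_pos: [504.9, -345.2, 147.9]
ee_rot: [[0.489, 0.872, -0.003], [0.872, -0.489, 0.002], [0.0, -0.004, -1.0]]
ft_force: [-0.3, -0.2, -0.6]
opening: 85.4
grip_force: 0.0
```

```bash
python3 look.py; echo "[506.5,-346,150,60.7]" > cmd.json; python3 plan.py 597.3,88,110,1.4 597.3,88,3,1.4 597.3,88,150,1.4 506.5,-346,150,60.7 506.5,-346,102,60.7
```

```text
plate
[[597.4 366.3   2.5 126.4  51.6]
 [598.  227.3   3.3 126.5  51.5]
 [596.3  88.1   1.4 126.5  51.4]]
sheet
[[ 761.6  392.2   46.6  124.5   52.7]
 [ 448.6  378.9   -5.3  131.8   61.9]
 [ 441.   232.4    1.6  131.6   61.8]
 [ 510.6 -357.1   60.5  134.9   63. ]]
[0.94, -0.296, 0.089] 0.22 -> [536.8, -201.3, 136.6, 40.9]
[0.784, -0.597, 0.089] 0.219 -> [567.0, -56.6, 123.3, 21.2]
[0.537, -0.826, 0.089] 0.22 -> [597.4, 88.0, 110.0, 1.4]
[-0.0, 0.0, 0.713] -0.0 -> [597.4, 88.0, 3.0, 1.4]
[-0.0, 0.0, -0.98] -0.0 -> [597.4, 88.0, 150.0, 1.4]
[-0.225, 0.959, 0.0] -0.22 -> [567.1, -56.6, 150.0, 21.2]
[-0.537, 0.826, 0.0] -0.219 -> [536.8, -201.3, 150.0, 40.9]
[-0.784, 0.597, 0.0] -0.22 -> [506.5, -345.9, 150.0, 60.7]
[-0.0, 0.0, 0.32] -0.0 -> [506.5, -345.9, 102.0, 60.7]
```

Request:
step_arm(steps=[{"jaw": 1,"xyz": [0.14,-0.04,0.01],"spin": 0.04},{"jaw": 1,"xyz": [0.3,-0.09,0.03],"spin": 0.08},{"jaw": 1,"xyz": [0.48,-0.15,0.05],"spin": 0.12},{"jaw": 1,"xyz": [0.66,-0.2,0.07],"spin": 0.16},{"jaw": 1,"xyz": [0.82,-0.26,0.08],"spin": 0.2},{"jaw": 1,"xyz": [0.94,-0.296,0.089],"spin": 0.22},{"jaw": 1,"xyz": [0.94,-0.296,0.089],"spin": 0.22},{"jaw": 1,"xyz": [0.94,-0.296,0.089],"spin": 0.22}], grip_force=60)

```text
time_s: 18.4
ee_pos: [535.6, -199.1, 134.7]
ee_rot: [[0.753, 0.658, -0.003], [0.658, -0.753, 0.002], [-0.002, -0.003, -1.0]]
ft_force: [-0.2, -1.5, -0.1]
opening: 85.7
grip_force: 0.0
```

Request:
step_arm(steps=[{"jaw": 1,"xyz": [0.13,-0.1,0.01],"spin": 0.04},{"jaw": 1,"xyz": [0.28,-0.21,0.03],"spin": 0.08},{"jaw": 1,"xyz": [0.43,-0.33,0.05],"spin": 0.12},{"jaw": 1,"xyz": [0.58,-0.44,0.07],"spin": 0.16},{"jaw": 1,"xyz": [0.7,-0.53,0.08],"spin": 0.2},{"jaw": 1,"xyz": [0.784,-0.597,0.089],"spin": 0.219},{"jaw": 1,"xyz": [0.784,-0.597,0.089],"spin": 0.219},{"jaw": 1,"xyz": [0.784,-0.597,0.089],"spin": 0.219}])

```text
time_s: 19.07
ee_pos: [566.2, -57.6, 122.4]
ee_rot: [[0.932, 0.363, -0.002], [0.363, -0.932, -0.001], [-0.002, 0.0, -1.0]]
ft_force: [0.6, -0.5, -0.3]
opening: 85.6
grip_force: 0.0
```

Request:
step_arm(steps=[{"jaw": 1,"xyz": [0.1,-0.15,0.01],"spin": 0.04},{"jaw": 1,"xyz": [0.2,-0.3,0.03],"spin": 0.08},{"jaw": 1,"xyz": [0.3,-0.46,0.05],"spin": 0.12},{"jaw": 1,"xyz": [0.4,-0.62,0.07],"spin": 0.16},{"jaw": 1,"xyz": [0.49,-0.75,0.08],"spin": 0.2},{"jaw": 1,"xyz": [0.537,-0.826,0.089],"spin": 0.22},{"jaw": 1,"xyz": [0.537,-0.826,0.089],"spin": 0.22},{"jaw": 1,"xyz": [0.537,-0.826,0.089],"spin": 0.22}])

```text
time_s: 19.73
ee_pos: [597.1, 85.4, 109.5]
ee_rot: [[1.0, 0.024, -0.001], [0.024, -1.0, -0.002], [-0.001, 0.002, -1.0]]
ft_force: [0.3, -1.2, 0.3]
opening: 85.4
grip_force: 0.0
```

Request:
step_arm(steps=[{"jaw": 1,"xyz": [0,0,0],"spin": 0},{"jaw": 1,"xyz": [0,0,0.18],"spin": 0},{"jaw": 1,"xyz": [0,0,0.36],"spin": 0},{"jaw": 1,"xyz": [0,0,0.54],"spin": 0},{"jaw": 1,"xyz": [0,0,0.66],"spin": 0},{"jaw": 1,"xyz": [0,0,0.713],"spin": 0},{"jaw": 1,"xyz": [0,0,0.713],"spin": 0},{"jaw": 1,"xyz": [0,0,0.713],"spin": 0}])

```text
time_s: 20.4
ee_pos: [597.4, 86.1, 3.3]
ee_rot: [[1.0, 0.023, 0.0], [0.023, -1.0, -0.001], [0.0, 0.001, -1.0]]
ft_force: [0.7, 0.3, -0.2]
opening: 85.3
grip_force: 0.0
```

Request:
step_arm(steps=[{"jaw": -1,"xyz": [0,0,0],"spin": 0},{"jaw": -1,"xyz": [0,0,0],"spin": 0},{"jaw": -1,"xyz": [0,0,0],"spin": 0},{"jaw": -1,"xyz": [0,0,0],"spin": 0},{"jaw": -1,"xyz": [0,0,0],"spin": 0},{"jaw": -1,"xyz": [0,0,0],"spin": 0},{"jaw": -1,"xyz": [0,0,0],"spin": 0},{"jaw": -1,"xyz": [0,0,0],"spin": 0}])

```text
time_s: 21.07
ee_pos: [598.8, 88.4, 5.1]
ee_rot: [[1.0, 0.025, 0.004], [0.025, -1.0, 0.0], [0.004, -0.0, -1.0]]
ft_force: [-1.1, -0.8, 5.4]
opening: 47.8
grip_force: 61.9
```

Request:
step_arm(steps=[{"jaw": -1,"xyz": [0,0,-0.1],"spin": 0},{"jaw": -1,"xyz": [0,0,-0.3],"spin": 0},{"jaw": -1,"xyz": [0,0,-0.5],"spin": 0},{"jaw": -1,"xyz": [0,0,-0.7],"spin": 0},{"jaw": -1,"xyz": [0,0,-0.9],"spin": 0},{"jaw": -1,"xyz": [0,0,-0.98],"spin": 0},{"jaw": -1,"xyz": [0,0,-0.98],"spin": 0},{"jaw": -1,"xyz": [0,0,-0.98],"spin": 0}])

```text
time_s: 21.73
ee_pos: [596.8, 88.1, 149.8]
ee_rot: [[1.0, 0.025, 0.0], [0.025, -1.0, -0.0], [0.0, 0.0, -1.0]]
ft_force: [-0.2, 0.4, -1.9]
opening: 47.4
grip_force: 62.3
```

Request:
step_arm(steps=[{"jaw": -1,"xyz": [-0.03,0.14,0],"spin": -0.04},{"jaw": -1,"xyz": [-0.07,0.3,0],"spin": -0.08},{"jaw": -1,"xyz": [-0.11,0.48,0],"spin": -0.12},{"jaw": -1,"xyz": [-0.15,0.66,0],"spin": -0.16},{"jaw": -1,"xyz": [-0.19,0.82,0],"spin": -0.2},{"jaw": -1,"xyz": [-0.225,0.959,0],"spin": -0.22},{"jaw": -1,"xyz": [-0.225,0.959,0],"spin": -0.22},{"jaw": -1,"xyz": [-0.225,0.959,0],"spin": -0.22}])

```text
time_s: 22.4
ee_pos: [564.1, -58.9, 146.7]
ee_rot: [[0.934, 0.357, -0.006], [0.357, -0.934, -0.0], [-0.006, -0.002, -1.0]]
ft_force: [-0.2, 0.3, -1.1]
opening: 47.4
grip_force: 62.3
```

Request:
step_arm(steps=[{"jaw": -1,"xyz": [-0.09,0.14,0],"spin": -0.04},{"jaw": -1,"xyz": [-0.19,0.29,0],"spin": -0.08},{"jaw": -1,"xyz": [-0.29,0.45,0],"spin": -0.12},{"jaw": -1,"xyz": [-0.39,0.6,0],"spin": -0.16},{"jaw": -1,"xyz": [-0.48,0.74,0],"spin": -0.2},{"jaw": -1,"xyz": [-0.537,0.826,0],"spin": -0.219},{"jaw": -1,"xyz": [-0.537,0.826,0],"spin": -0.219},{"jaw": -1,"xyz": [-0.537,0.826,0],"spin": -0.219}])

```text
time_s: 23.07
ee_pos: [535.8, -200.3, 148.3]
ee_rot: [[0.757, 0.654, -0.002], [0.654, -0.757, 0.002], [-0.001, -0.003, -1.0]]
ft_force: [-0.4, 1.0, -1.8]
opening: 47.6
grip_force: 62.3
```

Request:
step_arm(steps=[{"jaw": -1,"xyz": [-0.14,0.11,0],"spin": -0.04},{"jaw": -1,"xyz": [-0.3,0.23,0],"spin": -0.08},{"jaw": -1,"xyz": [-0.46,0.35,0],"spin": -0.13},{"jaw": -1,"xyz": [-0.6,0.46,0],"spin": -0.17},{"jaw": -1,"xyz": [-0.71,0.54,0],"spin": -0.2},{"jaw": -1,"xyz": [-0.784,0.597,0],"spin": -0.22},{"jaw": -1,"xyz": [-0.784,0.597,0],"spin": -0.22},{"jaw": -1,"xyz": [-0.784,0.597,0],"spin": -0.22}])

```text
time_s: 23.73
ee_pos: [507.1, -343.7, 149.1]
ee_rot: [[0.489, 0.872, -0.0], [0.872, -0.489, 0.002], [0.002, -0.002, -1.0]]
ft_force: [-0.2, -0.7, -1.6]
opening: 47.4
grip_force: 62.3
```

Request:
step_arm(steps=[{"jaw": -1,"xyz": [0,0,0.08],"spin": 0},{"jaw": -1,"xyz": [0,0,0.16],"spin": 0},{"jaw": -1,"xyz": [0,0,0.24],"spin": 0},{"jaw": -1,"xyz": [0,0,0.32],"spin": 0},{"jaw": -1,"xyz": [0,0,0.32],"spin": 0},{"jaw": -1,"xyz": [0,0,0.32],"spin": 0},{"jaw": -1,"xyz": [0,0,0.32],"spin": 0},{"jaw": -1,"xyz": [0,0,0.32],"spin": 0}])

```text
time_s: 24.4
ee_pos: [507.0, -346.3, 102.7]
ee_rot: [[0.489, 0.872, 0.001], [0.872, -0.489, -0.001], [0.0, 0.002, -1.0]]
ft_force: [0.4, 0.5, -2.1]
opening: 47.6
grip_force: 62.3
```

Request:
step_arm(steps=[{"jaw": -1,"xyz": [0,0,0.08],"spin": 0},{"jaw": -1,"xyz": [0,0,0.16],"spin": 0},{"jaw": -1,"xyz": [0,0,0.24],"spin": 0},{"jaw": -1,"xyz": [0,0,0.31],"spin": 0},{"jaw": -1,"xyz": [0,0,0.36],"spin": 0},{"jaw": -1,"xyz": [0,0,0.38],"spin": 0},{"jaw": -1,"xyz": [0,0,0.38],"spin": 0},{"jaw": -1,"xyz": [0,0,0.38],"spin": 0}])

```text
time_s: 25.07
ee_pos: [507.4, -346.5, 45.2]
ee_rot: [[0.489, 0.872, 0.002], [0.872, -0.489, -0.001], [0.0, 0.002, -1.0]]
ft_force: [1.7, -1.0, 0.1]
opening: 47.2
grip_force: 62.5
```

Contact is just beginning, so I'll release (commanded z 45), then raise by 105 mm to 150.

Request:
step_arm(steps=[{"jaw": -1,"xyz": [0,0,0],"spin": 0},{"jaw": -1,"xyz": [0,0,0],"spin": 0},{"jaw": 0.6,"xyz": [0,0,0],"spin": 0},{"jaw": 1,"xyz": [0,0,0],"spin": 0},{"jaw": 1,"xyz": [0,0,0],"spin": 0},{"jaw": 1,"xyz": [0,0,0],"spin": 0},{"jaw": 1,"xyz": [0,0,0],"spin": 0},{"jaw": 1,"xyz": [0,0,0],"spin": 0}], grip_force=40)

```text
time_s: 25.73
ee_pos: [506.2, -345.8, 44.9]
ee_rot: [[0.489, 0.872, -0.0], [0.872, -0.489, 0.0], [0.0, -0.0, -1.0]]
ft_force: [0.4, 0.2, 0.6]
opening: 85.4
grip_force: 0.0
```

Request:
step_arm(steps=[{"jaw": 1,"xyz": [0,0,-0.1],"spin": 0},{"jaw": 1,"xyz": [0,0,-0.3],"spin": 0},{"jaw": 1,"xyz": [0,0,-0.5],"spin": 0},{"jaw": 1,"xyz": [0,0,-0.65],"spin": 0},{"jaw": 1,"xyz": [0,0,-0.7],"spin": 0},{"jaw": 1,"xyz": [0,0,-0.7],"spin": 0},{"jaw": 1,"xyz": [0,0,-0.7],"spin": 0},{"jaw": 1,"xyz": [0,0,-0.7],"spin": 0}])

```text
time_s: 26.4
ee_pos: [504.9, -345.2, 148.0]
ee_rot: [[0.489, 0.872, -0.003], [0.872, -0.489, 0.002], [0.0, -0.004, -1.0]]
ft_force: [-0.7, -0.3, -0.4]
opening: 85.2
grip_force: 0.0
```

```bash
python3 look.py; echo "[506.5,-346,150,60.7]" > cmd.json; python3 plan.py 441.6,232.2,100,1.5 441.6,232.2,-2,1.5 441.6,232.2,145,1.5 506.5,-346,150,60.7 506.5,-346,102,60.7
```

```text
plate
[[597.4 366.3   2.5 126.4  51.6]
 [598.  227.3   3.3 126.5  51.6]]
sheet
[[761.4 392.4  46.5 124.5  52.2]
 [448.3 378.9  -5.3 132.   61.9]
 [441.3 232.6   1.5 132.1  62.3]]
[0.787, -0.566, 0.083] 0.164 -> [490.2, -201.5, 137.6, 45.9]
[0.617, -0.748, 0.083] 0.165 -> [474.0, -57.0, 125.1, 31.1]
[0.405, -0.881, 0.084] 0.164 -> [457.7, 87.6, 112.5, 16.3]
[0.168, -0.956, 0.083] 0.165 -> [441.6, 232.3, 100.0, 1.5]
[-0.0, 0.0, 0.68] -0.0 -> [441.6, 232.3, -2.0, 1.5]
[-0.0, 0.0, -0.98] -0.0 -> [441.6, 232.3, 145.0, 1.5]
[0.083, 0.966, -0.008] -0.164 -> [457.8, 87.7, 146.2, 16.2]
[-0.166, 0.956, -0.008] -0.165 -> [474.0, -56.9, 147.4, 31.1]
[-0.405, 0.881, -0.009] -0.165 -> [490.2, -201.4, 148.8, 45.9]
[-0.617, 0.748, -0.008] -0.164 -> [506.5, -346.0, 150.0, 60.7]
[-0.0, 0.0, 0.32] -0.0 -> [506.5, -346.0, 102.0, 60.7]
```

Request:
step_arm(steps=[{"jaw": 1,"xyz": [0.13,-0.09,0.01],"spin": 0.03},{"jaw": 1,"xyz": [0.3,-0.21,0.03],"spin": 0.06},{"jaw": 1,"xyz": [0.46,-0.33,0.05],"spin": 0.1},{"jaw": 1,"xyz": [0.62,-0.44,0.07],"spin": 0.13},{"jaw": 1,"xyz": [0.73,-0.52,0.08],"spin": 0.15},{"jaw": 1,"xyz": [0.787,-0.566,0.083],"spin": 0.164},{"jaw": 1,"xyz": [0.787,-0.566,0.083],"spin": 0.164},{"jaw": 1,"xyz": [0.787,-0.566,0.083],"spin": 0.164}])

```text
time_s: 27.12
ee_pos: [489.2, -200.8, 136.3]
ee_rot: [[0.693, 0.721, -0.002], [0.721, -0.693, 0.001], [-0.001, -0.002, -1.0]]
ft_force: [0.5, -0.6, 0.7]
opening: 85.7
grip_force: 0.0
```

Request:
step_arm(steps=[{"jaw": 1,"xyz": [0.1,-0.12,0.01],"spin": 0.03},{"jaw": 1,"xyz": [0.23,-0.28,0.03],"spin": 0.06},{"jaw": 1,"xyz": [0.36,-0.44,0.05],"spin": 0.1},{"jaw": 1,"xyz": [0.48,-0.59,0.07],"spin": 0.13},{"jaw": 1,"xyz": [0.57,-0.69,0.08],"spin": 0.15},{"jaw": 1,"xyz": [0.617,-0.748,0.083],"spin": 0.165},{"jaw": 1,"xyz": [0.617,-0.748,0.083],"spin": 0.165},{"jaw": 1,"xyz": [0.617,-0.748,0.083],"spin": 0.165}])

```text
time_s: 27.78
ee_pos: [474.0, -58.1, 124.9]
ee_rot: [[0.856, 0.517, -0.0], [0.517, -0.856, -0.001], [-0.0, 0.0, -1.0]]
ft_force: [0.3, -0.1, 0.5]
opening: 85.2
grip_force: 0.0
```

Request:
step_arm(steps=[{"jaw": 1,"xyz": [0.07,-0.14,0.01],"spin": 0.03},{"jaw": 1,"xyz": [0.15,-0.32,0.03],"spin": 0.06},{"jaw": 1,"xyz": [0.24,-0.52,0.05],"spin": 0.1},{"jaw": 1,"xyz": [0.32,-0.7,0.07],"spin": 0.13},{"jaw": 1,"xyz": [0.38,-0.82,0.08],"spin": 0.15},{"jaw": 1,"xyz": [0.405,-0.881,0.084],"spin": 0.164},{"jaw": 1,"xyz": [0.405,-0.881,0.084],"spin": 0.164},{"jaw": 1,"xyz": [0.405,-0.881,0.084],"spin": 0.164}])

```text
time_s: 28.45
ee_pos: [458.3, 85.9, 112.4]
ee_rot: [[0.96, 0.281, 0.0], [0.281, -0.96, -0.001], [0.0, 0.001, -1.0]]
ft_force: [0.5, -0.6, -0.5]
opening: 85.4
grip_force: 0.0
```

Request:
step_arm(steps=[{"jaw": 1,"xyz": [0.03,-0.16,0.01],"spin": 0.03},{"jaw": 1,"xyz": [0.06,-0.35,0.03],"spin": 0.06},{"jaw": 1,"xyz": [0.1,-0.56,0.05],"spin": 0.1},{"jaw": 1,"xyz": [0.13,-0.76,0.07],"spin": 0.13},{"jaw": 1,"xyz": [0.16,-0.9,0.08],"spin": 0.15},{"jaw": 1,"xyz": [0.168,-0.956,0.083],"spin": 0.165},{"jaw": 1,"xyz": [0.168,-0.956,0.083],"spin": 0.165},{"jaw": 1,"xyz": [0.168,-0.956,0.083],"spin": 0.165}])

```text
time_s: 29.12
ee_pos: [442.4, 230.2, 99.9]
ee_rot: [[1.0, 0.025, 0.0], [0.025, -1.0, -0.001], [0.0, 0.001, -1.0]]
ft_force: [-0.4, -0.9, 0.2]
opening: 85.3
grip_force: 0.0
```

Request:
step_arm(steps=[{"jaw": 1,"xyz": [0,0,0],"spin": 0},{"jaw": 1,"xyz": [0,0,0.18],"spin": 0},{"jaw": 1,"xyz": [0,0,0.36],"spin": 0},{"jaw": 1,"xyz": [0,0,0.52],"spin": 0},{"jaw": 1,"xyz": [0,0,0.63],"spin": 0},{"jaw": 1,"xyz": [0,0,0.68],"spin": 0},{"jaw": 1,"xyz": [0,0,0.68],"spin": 0},{"jaw": 1,"xyz": [0,0,0.68],"spin": 0}])

```text
time_s: 29.78
ee_pos: [441.9, 231.2, -1.8]
ee_rot: [[1.0, 0.024, 0.0], [0.024, -1.0, -0.001], [0.0, 0.001, -1.0]]
ft_force: [-0.0, 0.3, 0.2]
opening: 85.3
grip_force: 0.0
```

Request:
step_arm(steps=[{"jaw": -1,"xyz": [0,0,0],"spin": 0},{"jaw": -1,"xyz": [0,0,0],"spin": 0},{"jaw": -1,"xyz": [0,0,0],"spin": 0},{"jaw": -1,"xyz": [0,0,0],"spin": 0},{"jaw": -1,"xyz": [0,0,0],"spin": 0},{"jaw": -1,"xyz": [0,0,0],"spin": 0},{"jaw": -1,"xyz": [0,0,0],"spin": 0},{"jaw": -1,"xyz": [0,0,0],"spin": 0}])

```text
time_s: 30.45
ee_pos: [442.6, 232.8, 0.0]
ee_rot: [[1.0, 0.026, 0.003], [0.026, -1.0, 0.0], [0.003, -0.0, -1.0]]
ft_force: [-1.7, -1.3, 6.2]
opening: 57.1
grip_force: 41.1
```

Request:
step_arm(steps=[{"jaw": -1,"xyz": [0,0,-0.1],"spin": 0},{"jaw": -1,"xyz": [0,0,-0.3],"spin": 0},{"jaw": -1,"xyz": [0,0,-0.5],"spin": 0},{"jaw": -1,"xyz": [0,0,-0.7],"spin": 0},{"jaw": -1,"xyz": [0,0,-0.9],"spin": 0},{"jaw": -1,"xyz": [0,0,-0.98],"spin": 0},{"jaw": -1,"xyz": [0,0,-0.98],"spin": 0},{"jaw": -1,"xyz": [0,0,-0.98],"spin": 0}])

```text
time_s: 31.12
ee_pos: [441.5, 232.3, 145.5]
ee_rot: [[1.0, 0.026, 0.002], [0.026, -1.0, 0.0], [0.002, -0.0, -1.0]]
ft_force: [0.1, 0.6, -0.5]
opening: 57.1
grip_force: 42.6
```

Request:
step_arm(steps=[{"jaw": -1,"xyz": [0.01,0.16,0],"spin": -0.03},{"jaw": -1,"xyz": [0.03,0.35,0],"spin": -0.06},{"jaw": -1,"xyz": [0.05,0.56,0],"spin": -0.1},{"jaw": -1,"xyz": [0.06,0.76,0],"spin": -0.13},{"jaw": -1,"xyz": [0.08,0.9,-0.008],"spin": -0.15},{"jaw": -1,"xyz": [0.083,0.966,-0.008],"spin": -0.164},{"jaw": -1,"xyz": [0.083,0.966,-0.008],"spin": -0.164},{"jaw": -1,"xyz": [0.083,0.966,-0.008],"spin": -0.164}])

```text
time_s: 31.78
ee_pos: [455.9, 87.2, 144.3]
ee_rot: [[0.961, 0.278, -0.004], [0.278, -0.961, -0.0], [-0.004, -0.001, -1.0]]
ft_force: [-0.2, 1.3, 0.5]
opening: 56.9
grip_force: 42.6
```

Request:
step_arm(steps=[{"jaw": -1,"xyz": [-0.03,0.16,0],"spin": -0.03},{"jaw": -1,"xyz": [-0.06,0.35,0],"spin": -0.06},{"jaw": -1,"xyz": [-0.1,0.56,0],"spin": -0.1},{"jaw": -1,"xyz": [-0.13,0.76,0],"spin": -0.13},{"jaw": -1,"xyz": [-0.155,0.89,-0.008],"spin": -0.15},{"jaw": -1,"xyz": [-0.166,0.956,-0.008],"spin": -0.165},{"jaw": -1,"xyz": [-0.166,0.956,-0.008],"spin": -0.165},{"jaw": -1,"xyz": [-0.166,0.956,-0.008],"spin": -0.165}])

```text
time_s: 32.45
ee_pos: [473.3, -55.3, 146.6]
ee_rot: [[0.856, 0.517, -0.002], [0.517, -0.856, 0.001], [-0.001, -0.002, -1.0]]
ft_force: [-0.7, 0.6, -0.5]
opening: 57.3
grip_force: 42.6
```

Request:
step_arm(steps=[{"jaw": -1,"xyz": [-0.07,0.15,0],"spin": -0.03},{"jaw": -1,"xyz": [-0.15,0.33,0],"spin": -0.06},{"jaw": -1,"xyz": [-0.24,0.52,0],"spin": -0.1},{"jaw": -1,"xyz": [-0.32,0.7,0],"spin": -0.13},{"jaw": -1,"xyz": [-0.38,0.82,-0.009],"spin": -0.15},{"jaw": -1,"xyz": [-0.405,0.881,-0.009],"spin": -0.165},{"jaw": -1,"xyz": [-0.405,0.881,-0.009],"spin": -0.165},{"jaw": -1,"xyz": [-0.405,0.881,-0.009],"spin": -0.165}])

```text
time_s: 33.12
ee_pos: [490.4, -199.0, 148.3]
ee_rot: [[0.694, 0.72, -0.001], [0.72, -0.694, 0.002], [0.001, -0.002, -1.0]]
ft_force: [0.1, 0.5, 0.5]
opening: 57.1
grip_force: 42.7
```

Request:
step_arm(steps=[{"jaw": -1,"xyz": [-0.11,0.13,0],"spin": -0.03},{"jaw": -1,"xyz": [-0.23,0.28,0],"spin": -0.06},{"jaw": -1,"xyz": [-0.36,0.44,0],"spin": -0.1},{"jaw": -1,"xyz": [-0.48,0.59,0],"spin": -0.13},{"jaw": -1,"xyz": [-0.57,0.69,-0.008],"spin": -0.15},{"jaw": -1,"xyz": [-0.617,0.748,-0.008],"spin": -0.164},{"jaw": -1,"xyz": [-0.617,0.748,-0.008],"spin": -0.164},{"jaw": -1,"xyz": [-0.617,0.748,-0.008],"spin": -0.164}])

```text
time_s: 33.78
ee_pos: [507.1, -343.2, 149.5]
ee_rot: [[0.488, 0.873, -0.0], [0.873, -0.488, 0.002], [0.002, -0.001, -1.0]]
ft_force: [-0.2, 0.2, -0.1]
opening: 57.2
grip_force: 42.7
```

Request:
step_arm(steps=[{"jaw": -1,"xyz": [0,0,0.08],"spin": 0},{"jaw": -1,"xyz": [0,0,0.16],"spin": 0},{"jaw": -1,"xyz": [0,0,0.24],"spin": 0},{"jaw": -1,"xyz": [0,0,0.32],"spin": 0},{"jaw": -1,"xyz": [0,0,0.32],"spin": 0},{"jaw": -1,"xyz": [0,0,0.32],"spin": 0},{"jaw": -1,"xyz": [0,0,0.32],"spin": 0},{"jaw": -1,"xyz": [0,0,0.32],"spin": 0}])

```text
time_s: 34.45
ee_pos: [506.9, -346.4, 102.6]
ee_rot: [[0.489, 0.872, 0.001], [0.872, -0.489, -0.001], [-0.0, 0.001, -1.0]]
ft_force: [0.4, -0.1, -0.1]
opening: 56.7
grip_force: 42.7
```

Request:
step_arm(steps=[{"jaw": -1,"xyz": [0,0,0.08],"spin": 0},{"jaw": -1,"xyz": [0,0,0.16],"spin": 0},{"jaw": -1,"xyz": [0,0,0.24],"spin": 0},{"jaw": -1,"xyz": [0,0,0.3],"spin": 0},{"jaw": -1,"xyz": [0,0,0.32],"spin": 0},{"jaw": -1,"xyz": [0,0,0.33],"spin": 0},{"jaw": -1,"xyz": [0,0,0.33],"spin": 0},{"jaw": -1,"xyz": [0,0,0.33],"spin": 0}])

```text
time_s: 35.12
ee_pos: [506.4, -345.9, 52.3]
ee_rot: [[0.489, 0.872, -0.0], [0.872, -0.489, 0.0], [0.0, -0.0, -1.0]]
ft_force: [0.5, -0.2, -0.0]
opening: 57.1
grip_force: 43.0
```

Request:
step_arm(steps=[{"jaw": -1,"xyz": [0,0,0.008],"spin": 0},{"jaw": -1,"xyz": [0,0,0.008],"spin": 0},{"jaw": 0.6,"xyz": [0,0,0.008],"spin": 0},{"jaw": 1,"xyz": [0,0,0.008],"spin": 0},{"jaw": 1,"xyz": [0,0,0.008],"spin": 0},{"jaw": 1,"xyz": [0,0,0.008],"spin": 0},{"jaw": 1,"xyz": [0,0,0.008],"spin": 0},{"jaw": 1,"xyz": [0,0,0.008],"spin": 0}], grip_force=60)

```text
time_s: 35.78
ee_pos: [506.1, -345.8, 51.0]
ee_rot: [[0.489, 0.872, -0.0], [0.872, -0.489, 0.0], [0.0, -0.0, -1.0]]
ft_force: [0.9, -0.2, -0.2]
opening: 85.2
grip_force: 0.0
```

Request:
step_arm(steps=[{"jaw": 1,"xyz": [0,0,-0.1],"spin": 0},{"jaw": 1,"xyz": [0,0,-0.3],"spin": 0},{"jaw": 1,"xyz": [0,0,-0.5],"spin": 0},{"jaw": 1,"xyz": [0,0,-0.62],"spin": 0},{"jaw": 1,"xyz": [0,0,-0.658],"spin": 0},{"jaw": 1,"xyz": [0,0,-0.658],"spin": 0},{"jaw": 1,"xyz": [0,0,-0.658],"spin": 0},{"jaw": 1,"xyz": [0,0,-0.658],"spin": 0}])

```text
time_s: 36.45
ee_pos: [504.9, -345.1, 147.8]
ee_rot: [[0.489, 0.872, -0.003], [0.872, -0.489, 0.002], [0.0, -0.004, -1.0]]
ft_force: [0.2, 0.3, -0.0]
opening: 85.1
grip_force: 0.0
```

```bash
python3 look.py; echo "[506.5,-346,150,60.7]" > cmd.json; python3 plan.py 598.7,227.2,110,3.3 598.7,227.2,3,3.3 598.7,227.2,150,3.3 506.5,-346,150,60.7 506.5,-346,102,60.7
```

```text
plate
[[ 597.4  366.3    2.6  126.4   51.7]
 [ 598.   227.2    3.4  126.5   51.6]
 [ 592.  -370.9   61.4   97.6   72.3]]
sheet
[[ 761.6  392.2   46.6  124.5   52.7]
 [ 448.2  378.9   -5.3  131.8   61.9]
 [ 516.6 -362.7   60.7  138.8   64.3]]
[0.908, -0.334, 0.067] 0.159 -> [529.5, -202.7, 140.0, 46.4]
[0.798, -0.548, 0.067] 0.16 -> [552.5, -59.3, 129.9, 32.0]
[0.637, -0.729, 0.066] 0.159 -> [575.6, 84.0, 120.0, 17.7]
[0.436, -0.863, 0.067] 0.16 -> [598.6, 227.2, 109.9, 3.3]
[0.001, 0.0, 0.713] -0.0 -> [598.8, 227.2, 3.0, 3.3]
[-0.0, 0.0, -0.98] -0.0 -> [598.8, 227.2, 150.0, 3.3]
[-0.208, 0.945, -0.0] -0.16 -> [575.7, 83.9, 150.0, 17.7]
[-0.437, 0.864, -0.0] -0.159 -> [552.6, -59.5, 150.0, 32.0]
[-0.636, 0.729, -0.0] -0.16 -> [529.6, -202.7, 150.0, 46.4]
[-0.798, 0.547, -0.0] -0.159 -> [506.5, -346.0, 150.0, 60.7]
[0.0, 0.0, 0.32] -0.0 -> [506.5, -346.0, 102.0, 60.7]
```

Request:
step_arm(steps=[{"jaw": 1,"xyz": [0.15,-0.055,0.01],"spin": 0.03},{"jaw": 1,"xyz": [0.34,-0.125,0.02],"spin": 0.06},{"jaw": 1,"xyz": [0.53,-0.195,0.04],"spin": 0.1},{"jaw": 1,"xyz": [0.72,-0.265,0.05],"spin": 0.13},{"jaw": 1,"xyz": [0.85,-0.31,0.06],"spin": 0.15},{"jaw": 1,"xyz": [0.908,-0.334,0.067],"spin": 0.159},{"jaw": 1,"xyz": [0.908,-0.334,0.067],"spin": 0.159},{"jaw": 1,"xyz": [0.908,-0.334,0.067],"spin": 0.159}])

```text
time_s: 37.17
ee_pos: [528.4, -201.9, 138.6]
ee_rot: [[0.688, 0.726, -0.002], [0.726, -0.688, 0.001], [-0.001, -0.002, -1.0]]
ft_force: [0.1, 0.3, -0.5]
opening: 85.3
grip_force: 0.0
```

Request:
step_arm(steps=[{"jaw": 1,"xyz": [0.13,-0.09,0.01],"spin": 0.03},{"jaw": 1,"xyz": [0.3,-0.2,0.02],"spin": 0.06},{"jaw": 1,"xyz": [0.46,-0.32,0.04],"spin": 0.1},{"jaw": 1,"xyz": [0.63,-0.43,0.05],"spin": 0.13},{"jaw": 1,"xyz": [0.75,-0.51,0.06],"spin": 0.15},{"jaw": 1,"xyz": [0.798,-0.548,0.067],"spin": 0.16},{"jaw": 1,"xyz": [0.798,-0.548,0.067],"spin": 0.16},{"jaw": 1,"xyz": [0.798,-0.548,0.067],"spin": 0.16}])

```text
time_s: 37.83
ee_pos: [552.0, -60.9, 129.4]
ee_rot: [[0.848, 0.53, -0.001], [0.53, -0.848, -0.001], [-0.001, 0.0, -1.0]]
ft_force: [0.1, -0.5, 0.4]
opening: 85.2
grip_force: 0.0
```

Request:
step_arm(steps=[{"jaw": 1,"xyz": [0.1,-0.12,0.01],"spin": 0.03},{"jaw": 1,"xyz": [0.23,-0.27,0.02],"spin": 0.06},{"jaw": 1,"xyz": [0.37,-0.42,0.04],"spin": 0.1},{"jaw": 1,"xyz": [0.5,-0.58,0.05],"spin": 0.13},{"jaw": 1,"xyz": [0.6,-0.69,0.06],"spin": 0.15},{"jaw": 1,"xyz": [0.637,-0.729,0.066],"spin": 0.159},{"jaw": 1,"xyz": [0.637,-0.729,0.066],"spin": 0.159},{"jaw": 1,"xyz": [0.637,-0.729,0.066],"spin": 0.159}])

```text
time_s: 38.5
ee_pos: [575.6, 81.4, 119.7]
ee_rot: [[0.953, 0.302, -0.0], [0.302, -0.953, -0.002], [-0.001, 0.001, -1.0]]
ft_force: [-0.1, -1.4, -0.6]
opening: 85.7
grip_force: 0.0
```

Request:
step_arm(steps=[{"jaw": 1,"xyz": [0.07,-0.14,0.01],"spin": 0.03},{"jaw": 1,"xyz": [0.16,-0.32,0.02],"spin": 0.06},{"jaw": 1,"xyz": [0.25,-0.5,0.04],"spin": 0.1},{"jaw": 1,"xyz": [0.34,-0.68,0.05],"spin": 0.13},{"jaw": 1,"xyz": [0.41,-0.81,0.06],"spin": 0.15},{"jaw": 1,"xyz": [0.436,-0.863,0.067],"spin": 0.16},{"jaw": 1,"xyz": [0.436,-0.863,0.067],"spin": 0.16},{"jaw": 1,"xyz": [0.436,-0.863,0.067],"spin": 0.16}])

```text
time_s: 39.17
ee_pos: [598.9, 224.3, 109.6]
ee_rot: [[0.998, 0.056, -0.0], [0.056, -0.998, -0.002], [-0.0, 0.002, -1.0]]
ft_force: [-0.1, -0.3, 0.2]
opening: 85.5
grip_force: 0.0
```

Request:
step_arm(steps=[{"jaw": 1,"xyz": [0,0,0],"spin": 0},{"jaw": 1,"xyz": [0,0,0.18],"spin": 0},{"jaw": 1,"xyz": [0,0,0.36],"spin": 0},{"jaw": 1,"xyz": [0,0,0.54],"spin": 0},{"jaw": 1,"xyz": [0,0,0.66],"spin": 0},{"jaw": 1,"xyz": [0,0,0.713],"spin": 0},{"jaw": 1,"xyz": [0,0,0.713],"spin": 0},{"jaw": 1,"xyz": [0,0,0.713],"spin": 0}])

```text
time_s: 39.83
ee_pos: [598.9, 225.7, 3.3]
ee_rot: [[0.998, 0.056, 0.0], [0.056, -0.998, -0.001], [0.0, 0.001, -1.0]]
ft_force: [1.4, -0.1, 0.0]
opening: 85.5
grip_force: 0.0
```

Request:
step_arm(steps=[{"jaw": -1,"xyz": [0,0,0],"spin": 0},{"jaw": -1,"xyz": [0,0,0],"spin": 0},{"jaw": -1,"xyz": [0,0,0],"spin": 0},{"jaw": -1,"xyz": [0,0,0],"spin": 0},{"jaw": -1,"xyz": [0,0,0],"spin": 0},{"jaw": -1,"xyz": [0,0,0],"spin": 0},{"jaw": -1,"xyz": [0,0,0],"spin": 0},{"jaw": -1,"xyz": [0,0,0],"spin": 0}])

```text
time_s: 40.5
ee_pos: [599.9, 228.1, 5.3]
ee_rot: [[0.998, 0.058, 0.003], [0.058, -0.998, 0.001], [0.003, -0.001, -1.0]]
ft_force: [-0.9, 0.0, 6.7]
opening: 47.5
grip_force: 62.0
```

Request:
step_arm(steps=[{"jaw": -1,"xyz": [0,0,-0.1],"spin": 0},{"jaw": -1,"xyz": [0,0,-0.3],"spin": 0},{"jaw": -1,"xyz": [0,0,-0.5],"spin": 0},{"jaw": -1,"xyz": [0,0,-0.7],"spin": 0},{"jaw": -1,"xyz": [0,0,-0.9],"spin": 0},{"jaw": -1,"xyz": [0,0,-0.98],"spin": 0},{"jaw": -1,"xyz": [0,0,-0.98],"spin": 0},{"jaw": -1,"xyz": [0,0,-0.98],"spin": 0}])

```text
time_s: 41.17
ee_pos: [597.9, 227.2, 149.9]
ee_rot: [[0.998, 0.058, 0.0], [0.058, -0.998, -0.0], [0.0, 0.0, -1.0]]
ft_force: [-0.3, -1.0, -3.7]
opening: 47.3
grip_force: 62.7
```

Request:
step_arm(steps=[{"jaw": -1,"xyz": [-0.03,0.15,0],"spin": -0.03},{"jaw": -1,"xyz": [-0.08,0.35,0],"spin": -0.06},{"jaw": -1,"xyz": [-0.12,0.55,0],"spin": -0.1},{"jaw": -1,"xyz": [-0.165,0.75,0],"spin": -0.13},{"jaw": -1,"xyz": [-0.195,0.89,0],"spin": -0.15},{"jaw": -1,"xyz": [-0.208,0.945,0],"spin": -0.16},{"jaw": -1,"xyz": [-0.208,0.945,0],"spin": -0.16},{"jaw": -1,"xyz": [-0.208,0.945,0],"spin": -0.16}])

```text
time_s: 41.83
ee_pos: [573.3, 83.3, 147.3]
ee_rot: [[0.953, 0.302, -0.005], [0.302, -0.953, -0.0], [-0.005, -0.001, -1.0]]
ft_force: [-0.1, 1.1, -3.5]
opening: 47.5
grip_force: 62.7
```

Request:
step_arm(steps=[{"jaw": -1,"xyz": [-0.07,0.14,0],"spin": -0.03},{"jaw": -1,"xyz": [-0.16,0.32,0],"spin": -0.06},{"jaw": -1,"xyz": [-0.25,0.5,0],"spin": -0.1},{"jaw": -1,"xyz": [-0.34,0.68,0],"spin": -0.13},{"jaw": -1,"xyz": [-0.41,0.81,0],"spin": -0.15},{"jaw": -1,"xyz": [-0.437,0.864,0],"spin": -0.159},{"jaw": -1,"xyz": [-0.437,0.864,0],"spin": -0.159},{"jaw": -1,"xyz": [-0.437,0.864,0],"spin": -0.159}])

```text
time_s: 42.5
ee_pos: [552.1, -57.5, 149.1]
ee_rot: [[0.848, 0.531, -0.001], [0.531, -0.848, 0.002], [-0.0, -0.002, -1.0]]
ft_force: [0.6, 0.4, -2.6]
opening: 47.4
grip_force: 62.7
```

Request:
step_arm(steps=[{"jaw": -1,"xyz": [-0.1,0.12,0],"spin": -0.03},{"jaw": -1,"xyz": [-0.23,0.27,0],"spin": -0.06},{"jaw": -1,"xyz": [-0.37,0.42,0],"spin": -0.1},{"jaw": -1,"xyz": [-0.5,0.58,0],"spin": -0.13},{"jaw": -1,"xyz": [-0.6,0.69,0],"spin": -0.15},{"jaw": -1,"xyz": [-0.636,0.729,0],"spin": -0.16},{"jaw": -1,"xyz": [-0.636,0.729,0],"spin": -0.16},{"jaw": -1,"xyz": [-0.636,0.729,0],"spin": -0.16}])

```text
time_s: 43.17
ee_pos: [530.2, -199.9, 149.6]
ee_rot: [[0.688, 0.726, 0.0], [0.726, -0.688, 0.002], [0.002, -0.001, -1.0]]
ft_force: [0.3, 0.2, -2.3]
opening: 47.5
grip_force: 62.7
```

Request:
step_arm(steps=[{"jaw": -1,"xyz": [-0.13,0.09,0],"spin": -0.03},{"jaw": -1,"xyz": [-0.3,0.2,0],"spin": -0.06},{"jaw": -1,"xyz": [-0.46,0.32,0],"spin": -0.1},{"jaw": -1,"xyz": [-0.63,0.43,0],"spin": -0.13},{"jaw": -1,"xyz": [-0.75,0.51,0],"spin": -0.15},{"jaw": -1,"xyz": [-0.798,0.547,0],"spin": -0.159},{"jaw": -1,"xyz": [-0.798,0.547,0],"spin": -0.159},{"jaw": -1,"xyz": [-0.798,0.547,0],"spin": -0.159}])

```text
time_s: 43.83
ee_pos: [507.8, -342.9, 149.6]
ee_rot: [[0.487, 0.873, 0.001], [0.873, -0.487, 0.002], [0.002, -0.001, -1.0]]
ft_force: [0.6, 1.1, -2.9]
opening: 47.2
grip_force: 62.7
```

Request:
step_arm(steps=[{"jaw": -1,"xyz": [0,0,0.08],"spin": 0},{"jaw": -1,"xyz": [0,0,0.16],"spin": 0},{"jaw": -1,"xyz": [0,0,0.24],"spin": 0},{"jaw": -1,"xyz": [0,0,0.32],"spin": 0},{"jaw": -1,"xyz": [0,0,0.32],"spin": 0},{"jaw": -1,"xyz": [0,0,0.32],"spin": 0},{"jaw": -1,"xyz": [0,0,0.32],"spin": 0},{"jaw": -1,"xyz": [0,0,0.32],"spin": 0}])

```text
time_s: 44.5
ee_pos: [506.8, -346.4, 102.7]
ee_rot: [[0.489, 0.872, 0.001], [0.872, -0.489, -0.001], [-0.0, 0.002, -1.0]]
ft_force: [-0.3, 0.3, -2.7]
opening: 47.5
grip_force: 62.7
```

Request:
step_arm(steps=[{"jaw": -1,"xyz": [0,0,0.06],"spin": 0},{"jaw": -1,"xyz": [0,0,0.12],"spin": 0},{"jaw": -1,"xyz": [0,0,0.18],"spin": 0},{"jaw": -1,"xyz": [0,0,0.22],"spin": 0},{"jaw": -1,"xyz": [0,0,0.25],"spin": 0},{"jaw": -1,"xyz": [0,0,0.26],"spin": 0},{"jaw": -1,"xyz": [0,0,0.26],"spin": 0},{"jaw": -1,"xyz": [0,0,0.26],"spin": 0}])

```text
time_s: 45.17
ee_pos: [506.8, -346.2, 63.3]
ee_rot: [[0.489, 0.872, 0.001], [0.872, -0.489, -0.001], [-0.0, 0.001, -1.0]]
ft_force: [-0.1, 0.2, -0.5]
opening: 47.3
grip_force: 63.0
```

Touching lightly. Next I'll release and raise (63 → 150, i.e. -0.58).

Request:
step_arm(steps=[{"jaw": -1,"xyz": [0,0,0],"spin": 0},{"jaw": -1,"xyz": [0,0,0],"spin": 0},{"jaw": 0.6,"xyz": [0,0,0],"spin": 0},{"jaw": 1,"xyz": [0,0,0],"spin": 0},{"jaw": 1,"xyz": [0,0,0],"spin": 0},{"jaw": 1,"xyz": [0,0,0],"spin": 0},{"jaw": 1,"xyz": [0,0,0],"spin": 0},{"jaw": 1,"xyz": [0,0,0],"spin": 0}], grip_force=40)

```text
time_s: 45.83
ee_pos: [506.2, -345.9, 63.0]
ee_rot: [[0.489, 0.872, -0.0], [0.872, -0.489, 0.0], [0.0, -0.0, -1.0]]
ft_force: [0.1, -0.0, 1.2]
opening: 85.3
grip_force: 0.0
```

Request:
step_arm(steps=[{"jaw": 1,"xyz": [0,0,-0.1],"spin": 0},{"jaw": 1,"xyz": [0,0,-0.3],"spin": 0},{"jaw": 1,"xyz": [0,0,-0.5],"spin": 0},{"jaw": 1,"xyz": [0,0,-0.58],"spin": 0},{"jaw": 1,"xyz": [0,0,-0.58],"spin": 0},{"jaw": 1,"xyz": [0,0,-0.58],"spin": 0},{"jaw": 1,"xyz": [0,0,-0.58],"spin": 0},{"jaw": 1,"xyz": [0,0,-0.58],"spin": 0}])

```text
time_s: 46.5
ee_pos: [504.7, -345.0, 147.7]
ee_rot: [[0.489, 0.872, -0.004], [0.872, -0.489, 0.002], [0.0, -0.004, -1.0]]
ft_force: [-0.5, 0.1, -1.9]
opening: 85.7
grip_force: 0.0
```

```bash
python3 look.py; echo "[506.5,-346,150,60.7]" > cmd.json; python3 plan.py 449,378.8,100,-5.3 449,378.8,-2,-5.3 449,378.8,145,-5.3 506.5,-346,150,60.7 506.5,-346,102,60.7
```

```text
plate
[[597.4 366.3   2.6 126.4  51.7]]
sheet
[[761.4 392.4  46.5 124.5  52.2]
 [448.3 378.9  -5.3 132.   61.9]]
[0.805, -0.54, 0.067] 0.147 -> [495.0, -201.1, 140.0, 47.5]
[0.881, -0.946, 0.089] 0.195 -> [479.7, -7.8, 126.6, 29.9]
[0.369, -0.779, 0.059] 0.13 -> [469.4, 121.1, 117.8, 18.2]
[0.204, -0.837, 0.059] 0.131 -> [459.2, 250.0, 108.9, 6.4]
[0.029, -0.861, 0.059] 0.13 -> [449.1, 378.8, 100.1, -5.3]
[-0.001, -0.0, 0.68] 0.0 -> [448.9, 378.8, -2.0, -5.3]
[0.0, -0.0, -0.98] 0.0 -> [448.9, 378.8, 145.0, -5.3]
[0.165, 0.955, -0.007] -0.147 -> [460.4, 233.9, 146.1, 8.0]
[-0.058, 0.968, -0.006] -0.147 -> [471.9, 88.9, 147.0, 21.2]
[-0.278, 0.929, -0.007] -0.146 -> [483.4, -56.1, 148.1, 34.3]
[-0.481, 0.841, -0.006] -0.147 -> [495.0, -201.0, 149.0, 47.6]
[-0.661, 0.709, -0.007] -0.146 -> [506.5, -345.9, 150.0, 60.7]
[-0.0, 0.0, 0.32] -0.0 -> [506.5, -345.9, 102.0, 60.7]
```

Request:
step_arm(steps=[{"jaw": 1,"xyz": [0.13,-0.09,0.01],"spin": 0.02},{"jaw": 1,"xyz": [0.3,-0.2,0.02],"spin": 0.05},{"jaw": 1,"xyz": [0.47,-0.31,0.04],"spin": 0.08},{"jaw": 1,"xyz": [0.64,-0.43,0.05],"spin": 0.12},{"jaw": 1,"xyz": [0.76,-0.51,0.06],"spin": 0.14},{"jaw": 1,"xyz": [0.805,-0.54,0.067],"spin": 0.147},{"jaw": 1,"xyz": [0.805,-0.54,0.067],"spin": 0.147},{"jaw": 1,"xyz": [0.805,-0.54,0.067],"spin": 0.147}])

```text
time_s: 47.22
ee_pos: [494.0, -200.5, 139.0]
ee_rot: [[0.674, 0.738, -0.002], [0.738, -0.674, 0.0], [-0.001, -0.001, -1.0]]
ft_force: [-0.3, 0.1, -0.4]
opening: 85.6
grip_force: 0.0
```

Request:
step_arm(steps=[{"jaw": 1,"xyz": [0.13,-0.14,0.01],"spin": 0.03},{"jaw": 1,"xyz": [0.28,-0.3,0.03],"spin": 0.06},{"jaw": 1,"xyz": [0.44,-0.47,0.05],"spin": 0.1},{"jaw": 1,"xyz": [0.6,-0.64,0.06],"spin": 0.13},{"jaw": 1,"xyz": [0.74,-0.79,0.08],"spin": 0.165},{"jaw": 1,"xyz": [0.85,-0.91,0.085],"spin": 0.19},{"jaw": 1,"xyz": [0.881,-0.946,0.089],"spin": 0.195},{"jaw": 1,"xyz": [0.881,-0.946,0.089],"spin": 0.195}])

```text
time_s: 47.88
ee_pos: [479.4, -6.5, 126.4]
ee_rot: [[0.865, 0.502, -0.0], [0.502, -0.865, 0.0], [0.0, -0.0, -1.0]]
ft_force: [0.5, 0.1, 0.2]
opening: 85.2
grip_force: 0.0
```

Request:
step_arm(steps=[{"jaw": 1,"xyz": [0.06,-0.12,0.01],"spin": 0.02},{"jaw": 1,"xyz": [0.14,-0.29,0.02],"spin": 0.05},{"jaw": 1,"xyz": [0.21,-0.45,0.03],"spin": 0.08},{"jaw": 1,"xyz": [0.29,-0.62,0.05],"spin": 0.1},{"jaw": 1,"xyz": [0.35,-0.73,0.055],"spin": 0.12},{"jaw": 1,"xyz": [0.369,-0.779,0.059],"spin": 0.13},{"jaw": 1,"xyz": [0.369,-0.779,0.059],"spin": 0.13},{"jaw": 1,"xyz": [0.369,-0.779,0.059],"spin": 0.13}])

```text
time_s: 48.55
ee_pos: [469.9, 118.9, 117.6]
ee_rot: [[0.95, 0.311, 0.0], [0.311, -0.95, -0.001], [-0.0, 0.001, -1.0]]
ft_force: [0.0, 0.1, -0.5]
opening: 85.4
grip_force: 0.0
```

Request:
step_arm(steps=[{"jaw": 1,"xyz": [0.03,-0.13,0.01],"spin": 0.02},{"jaw": 1,"xyz": [0.075,-0.31,0.02],"spin": 0.05},{"jaw": 1,"xyz": [0.12,-0.49,0.03],"spin": 0.08},{"jaw": 1,"xyz": [0.16,-0.66,0.05],"spin": 0.1},{"jaw": 1,"xyz": [0.19,-0.79,0.055],"spin": 0.12},{"jaw": 1,"xyz": [0.204,-0.837,0.059],"spin": 0.131},{"jaw": 1,"xyz": [0.204,-0.837,0.059],"spin": 0.131},{"jaw": 1,"xyz": [0.204,-0.837,0.059],"spin": 0.131}])

```text
time_s: 49.22
ee_pos: [459.8, 247.7, 108.7]
ee_rot: [[0.994, 0.111, 0.0], [0.111, -0.994, -0.002], [-0.0, 0.002, -1.0]]
ft_force: [0.3, -0.3, -0.4]
opening: 85.6
grip_force: 0.0
```

Request:
step_arm(steps=[{"jaw": 1,"xyz": [0.005,-0.14,0.01],"spin": 0.02},{"jaw": 1,"xyz": [0.01,-0.32,0.02],"spin": 0.05},{"jaw": 1,"xyz": [0.017,-0.5,0.03],"spin": 0.08},{"jaw": 1,"xyz": [0.023,-0.68,0.05],"spin": 0.1},{"jaw": 1,"xyz": [0.027,-0.81,0.055],"spin": 0.12},{"jaw": 1,"xyz": [0.029,-0.861,0.059],"spin": 0.13},{"jaw": 1,"xyz": [0.029,-0.861,0.059],"spin": 0.13},{"jaw": 1,"xyz": [0.029,-0.861,0.059],"spin": 0.13}])

```text
time_s: 49.88
ee_pos: [449.7, 376.4, 99.7]
ee_rot: [[0.996, -0.093, 0.0], [-0.093, -0.996, -0.002], [0.0, 0.002, -1.0]]
ft_force: [0.7, -0.7, 0.1]
opening: 85.2
grip_force: 0.0
```

Request:
step_arm(steps=[{"jaw": 1,"xyz": [0,0,0],"spin": 0},{"jaw": 1,"xyz": [0,0,0.18],"spin": 0},{"jaw": 1,"xyz": [0,0,0.36],"spin": 0},{"jaw": 1,"xyz": [0,0,0.52],"spin": 0},{"jaw": 1,"xyz": [0,0,0.63],"spin": 0},{"jaw": 1,"xyz": [0,0,0.68],"spin": 0},{"jaw": 1,"xyz": [0,0,0.68],"spin": 0},{"jaw": 1,"xyz": [0,0,0.68],"spin": 0}])

```text
time_s: 50.55
ee_pos: [449.3, 377.7, -1.7]
ee_rot: [[0.996, -0.093, 0.0], [-0.093, -0.996, -0.001], [0.0, 0.001, -1.0]]
ft_force: [1.1, -0.4, 0.5]
opening: 85.1
grip_force: 0.0
```

Request:
step_arm(steps=[{"jaw": -1,"xyz": [0,0,0],"spin": 0},{"jaw": -1,"xyz": [0,0,0],"spin": 0},{"jaw": -1,"xyz": [0,0,0],"spin": 0},{"jaw": -1,"xyz": [0,0,0],"spin": 0},{"jaw": -1,"xyz": [0,0,0],"spin": 0},{"jaw": -1,"xyz": [0,0,0],"spin": 0},{"jaw": -1,"xyz": [0,0,0],"spin": 0},{"jaw": -1,"xyz": [0,0,0],"spin": 0}])

```text
time_s: 51.22
ee_pos: [449.8, 379.8, 0.4]
ee_rot: [[0.996, -0.091, 0.003], [-0.091, -0.996, 0.001], [0.003, -0.002, -1.0]]
ft_force: [-0.1, -1.2, 5.6]
opening: 56.7
grip_force: 41.3
```

Request:
step_arm(steps=[{"jaw": -1,"xyz": [0,0,-0.1],"spin": 0},{"jaw": -1,"xyz": [0,0,-0.3],"spin": 0},{"jaw": -1,"xyz": [0,0,-0.5],"spin": 0},{"jaw": -1,"xyz": [0,0,-0.7],"spin": 0},{"jaw": -1,"xyz": [0,0,-0.9],"spin": 0},{"jaw": -1,"xyz": [0,0,-0.98],"spin": 0},{"jaw": -1,"xyz": [0,0,-0.98],"spin": 0},{"jaw": -1,"xyz": [0,0,-0.98],"spin": 0}])

```text
time_s: 51.88
ee_pos: [448.7, 379.0, 145.7]
ee_rot: [[0.996, -0.091, 0.002], [-0.091, -0.996, 0.001], [0.001, -0.001, -1.0]]
ft_force: [-0.9, -0.9, -0.7]
opening: 56.8
grip_force: 42.5
```

Request:
step_arm(steps=[{"jaw": -1,"xyz": [0.03,0.15,0],"spin": -0.02},{"jaw": -1,"xyz": [0.06,0.35,0],"spin": -0.05},{"jaw": -1,"xyz": [0.1,0.56,0],"spin": -0.09},{"jaw": -1,"xyz": [0.13,0.76,0],"spin": -0.12},{"jaw": -1,"xyz": [0.155,0.9,-0.007],"spin": -0.14},{"jaw": -1,"xyz": [0.165,0.955,-0.007],"spin": -0.147},{"jaw": -1,"xyz": [0.165,0.955,-0.007],"spin": -0.147},{"jaw": -1,"xyz": [0.165,0.955,-0.007],"spin": -0.147}])

```text
time_s: 52.55
ee_pos: [458.7, 232.8, 144.0]
ee_rot: [[0.991, 0.137, -0.004], [0.137, -0.991, -0.001], [-0.004, 0.001, -1.0]]
ft_force: [0.4, 1.1, -0.5]
opening: 57.1
grip_force: 42.6
```

Request:
step_arm(steps=[{"jaw": -1,"xyz": [-0.01,0.15,0],"spin": -0.02},{"jaw": -1,"xyz": [-0.02,0.35,0],"spin": -0.05},{"jaw": -1,"xyz": [-0.03,0.56,0],"spin": -0.09},{"jaw": -1,"xyz": [-0.045,0.77,0],"spin": -0.12},{"jaw": -1,"xyz": [-0.055,0.91,-0.006],"spin": -0.14},{"jaw": -1,"xyz": [-0.058,0.968,-0.006],"spin": -0.147},{"jaw": -1,"xyz": [-0.058,0.968,-0.006],"spin": -0.147},{"jaw": -1,"xyz": [-0.058,0.968,-0.006],"spin": -0.147}])

```text
time_s: 53.22
ee_pos: [471.2, 90.3, 146.4]
ee_rot: [[0.932, 0.362, -0.001], [0.362, -0.932, 0.001], [-0.001, -0.001, -1.0]]
ft_force: [0.0, 1.0, -0.5]
opening: 57.1
grip_force: 42.6
```

Request:
step_arm(steps=[{"jaw": -1,"xyz": [-0.04,0.15,0],"spin": -0.02},{"jaw": -1,"xyz": [-0.1,0.34,0],"spin": -0.05},{"jaw": -1,"xyz": [-0.16,0.54,0],"spin": -0.09},{"jaw": -1,"xyz": [-0.22,0.74,0],"spin": -0.12},{"jaw": -1,"xyz": [-0.26,0.87,-0.007],"spin": -0.14},{"jaw": -1,"xyz": [-0.278,0.929,-0.007],"spin": -0.146},{"jaw": -1,"xyz": [-0.278,0.929,-0.007],"spin": -0.146},{"jaw": -1,"xyz": [-0.278,0.929,-0.007],"spin": -0.146}])

```text
time_s: 53.88
ee_pos: [483.4, -53.9, 147.7]
ee_rot: [[0.825, 0.566, -0.0], [0.566, -0.825, 0.001], [0.0, -0.001, -1.0]]
ft_force: [0.4, -0.2, -0.0]
opening: 56.6
grip_force: 42.6
```

Request:
step_arm(steps=[{"jaw": -1,"xyz": [-0.08,0.14,0],"spin": -0.02},{"jaw": -1,"xyz": [-0.18,0.31,0],"spin": -0.05},{"jaw": -1,"xyz": [-0.28,0.49,0],"spin": -0.09},{"jaw": -1,"xyz": [-0.38,0.67,0],"spin": -0.12},{"jaw": -1,"xyz": [-0.45,0.79,-0.006],"spin": -0.14},{"jaw": -1,"xyz": [-0.481,0.841,-0.006],"spin": -0.147},{"jaw": -1,"xyz": [-0.481,0.841,-0.006],"spin": -0.147},{"jaw": -1,"xyz": [-0.481,0.841,-0.006],"spin": -0.147}])

```text
time_s: 54.55
ee_pos: [495.5, -198.4, 148.6]
ee_rot: [[0.673, 0.74, -0.0], [0.74, -0.673, 0.002], [0.001, -0.001, -1.0]]
ft_force: [-0.1, -0.0, -0.9]
opening: 56.8
grip_force: 42.6
```

Request:
step_arm(steps=[{"jaw": -1,"xyz": [-0.11,0.11,0],"spin": -0.02},{"jaw": -1,"xyz": [-0.24,0.26,0],"spin": -0.05},{"jaw": -1,"xyz": [-0.38,0.41,0],"spin": -0.09},{"jaw": -1,"xyz": [-0.52,0.56,0],"spin": -0.12},{"jaw": -1,"xyz": [-0.62,0.67,-0.007],"spin": -0.14},{"jaw": -1,"xyz": [-0.661,0.709,-0.007],"spin": -0.146},{"jaw": -1,"xyz": [-0.661,0.709,-0.007],"spin": -0.146},{"jaw": -1,"xyz": [-0.661,0.709,-0.007],"spin": -0.146}])

```text
time_s: 55.22
ee_pos: [507.1, -342.7, 149.5]
ee_rot: [[0.487, 0.873, -0.0], [0.873, -0.487, 0.003], [0.002, -0.002, -1.0]]
ft_force: [0.7, 1.2, -0.0]
opening: 56.7
grip_force: 42.6
```

Request:
step_arm(steps=[{"jaw": -1,"xyz": [0,0,0.08],"spin": 0},{"jaw": -1,"xyz": [0,0,0.16],"spin": 0},{"jaw": -1,"xyz": [0,0,0.24],"spin": 0},{"jaw": -1,"xyz": [0,0,0.32],"spin": 0},{"jaw": -1,"xyz": [0,0,0.32],"spin": 0},{"jaw": -1,"xyz": [0,0,0.32],"spin": 0},{"jaw": -1,"xyz": [0,0,0.32],"spin": 0},{"jaw": -1,"xyz": [0,0,0.32],"spin": 0}])

```text
time_s: 55.88
ee_pos: [506.9, -346.3, 102.6]
ee_rot: [[0.489, 0.872, 0.001], [0.872, -0.489, -0.001], [-0.0, 0.001, -1.0]]
ft_force: [-0.1, 0.3, -0.3]
opening: 56.7
grip_force: 42.7
```

Request:
step_arm(steps=[{"jaw": -1,"xyz": [0,0,0.05],"spin": 0},{"jaw": -1,"xyz": [0,0,0.1],"spin": 0},{"jaw": -1,"xyz": [0,0,0.15],"spin": 0},{"jaw": -1,"xyz": [0,0,0.19],"spin": 0},{"jaw": -1,"xyz": [0,0,0.21],"spin": 0},{"jaw": -1,"xyz": [0,0,0.21],"spin": 0},{"jaw": -1,"xyz": [0,0,0.21],"spin": 0},{"jaw": -1,"xyz": [0,0,0.21],"spin": 0}])

```text
time_s: 56.55
ee_pos: [513.7, -350.3, 79.0]
ee_rot: [[0.489, 0.872, 0.014], [0.872, -0.489, -0.009], [-0.001, 0.017, -1.0]]
ft_force: [0.3, -0.6, 26.2]
opening: 56.7
grip_force: 58.0
```

Unexpected contact: 26 N with the sheet about 9 mm too high. I'll back up and look.

Request:
step_arm(steps=[{"jaw": -1,"xyz": [0,0,-0.1],"spin": 0},{"jaw": -1,"xyz": [0,0,-0.21],"spin": 0},{"jaw": -1,"xyz": [0,0,-0.21],"spin": 0},{"jaw": -1,"xyz": [0,0,-0.21],"spin": 0},{"jaw": -1,"xyz": [0,0,-0.21],"spin": 0},{"jaw": -1,"xyz": [0,0,-0.21],"spin": 0},{"jaw": -1,"xyz": [0,0,-0.21],"spin": 0},{"jaw": -1,"xyz": [0,0,-0.21],"spin": 0}])

```text
time_s: 57.22
ee_pos: [505.6, -345.4, 100.7]
ee_rot: [[0.489, 0.872, -0.002], [0.872, -0.489, 0.001], [0.0, -0.002, -1.0]]
ft_force: [0.3, -0.0, -0.2]
opening: 56.5
grip_force: 55.4
```

Run:
```python
from h import *
s=manip.get_state(); print(s["ee_pos"],s["opening"])
A=read_camera("scene");B=read_camera("top"); cv2.imwrite("pics/s5.png",A[:,:,::-1]);cv2.imwrite("pics/t5.png",B[:,:,::-1])
a=A[110:210,170:290,::-1]; b=B[120:260,390:540,::-1]
cv2.imwrite("pics/v3.png",np.hstack([cv2.resize(a,(420,400),interpolation=2),cv2.resize(b,(380,400),interpolation=2)]))
```

```text
[ 505.60869516 -345.38040623  100.66035431] 56.51215406065808
```

View pics/v3.png

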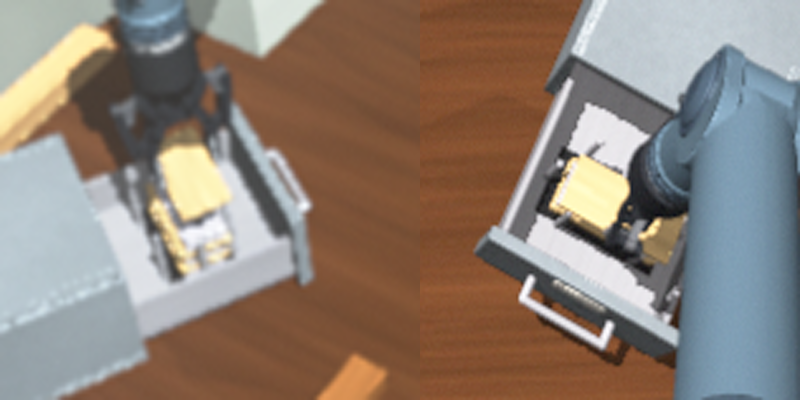

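Run:
```python
from h import *
np.set_printoptions(precision=2,suppress=True)
def sub(a,b,r,n,z):
    x0,x1,y0,y1=r
    t=cv2.resize(a[y0:y1,x0:x1],None,fx=4,fy=4,interpolation=2); w=cv2.resize(b[y0-12:y1+12,x0-12:x1+12],None,fx=4,fy=4,interpolation=2)
    m=cv2.matchTemplate(w,t,cv2.TM_CCOEFF_NORMED); _,v,_,l=cv2.minMaxLoc(m); d=np.array(l)/4-12
    c=np.array([(x0+x1)/2,(y0+y1)/2]); D=(onplane(n,c+d,z)-onplane(n,c,z))[0,:2]
    th=np.radians(-29.3); print(n,d,round(v,3),"world",D,"along x,y",D@[np.cos(th),np.sin(th)],D@[-np.sin(th),np.cos(th)])
t0,t5=cv2.imread("pics/top0.png"),cv2.imread("pics/t5.png"); s0,s5=cv2.imread("pics/scene0.png"),cv2.imread("pics/s5.png")
sub(t0,t5,(416,468,208,248),"top",60); sub(s0,s5,(236,266,131,182),"scene",70)
```

```text
top [ 2.  -4.5] 0.978 world [12.93 -6.86] along x,y 14.637872522595016 0.34496153742537694
scene [-3.   1.5] 0.933 world [13.89 -4.99] along x,y 14.556776463583764 2.4422039969094596
```

The drawer has been nudged in by about 14.6 mm. I'll move clear while still holding the sheet and inspect the stack.

Request:
step_arm(steps=[{"jaw": -1,"xyz": [0,0,-0.1],"spin": 0},{"jaw": -1,"xyz": [0,0,-0.25],"spin": 0},{"jaw": -1,"xyz": [0,0,-0.32],"spin": 0},{"jaw": -1,"xyz": [0.15,-0.1,-0.32],"spin": 0},{"jaw": -1,"xyz": [0.35,-0.24,-0.32],"spin": 0},{"jaw": -1,"xyz": [0.6,-0.4,-0.32],"spin": 0},{"jaw": -1,"xyz": [0.8,-0.54,-0.32],"spin": 0},{"jaw": -1,"xyz": [0.8,-0.54,-0.32],"spin": 0}])

```text
time_s: 57.98
ee_pos: [494.5, -190.6, 149.6]
ee_rot: [[0.478, 0.878, -0.001], [0.878, -0.478, 0.006], [0.005, -0.004, -1.0]]
ft_force: [-0.8, 1.1, -0.8]
opening: 56.8
grip_force: 55.4
```

Request:
step_arm(steps=[{"jaw": -1,"xyz": [0.1,-0.08,0],"spin": 0},{"jaw": -1,"xyz": [0.25,-0.2,0],"spin": 0},{"jaw": -1,"xyz": [0.4,-0.32,0],"spin": 0},{"jaw": -1,"xyz": [0.5,-0.4,0],"spin": 0},{"jaw": -1,"xyz": [0.5,-0.4,0],"spin": 0},{"jaw": -1,"xyz": [0.5,-0.4,0],"spin": 0},{"jaw": -1,"xyz": [0.5,-0.4,0],"spin": 0},{"jaw": -1,"xyz": [0.5,-0.4,0],"spin": 0}])

```text
time_s: 58.65
ee_pos: [479.0, -108.5, 150.1]
ee_rot: [[0.491, 0.871, 0.001], [0.871, -0.491, -0.001], [-0.0, 0.001, -1.0]]
ft_force: [0.3, -0.3, -0.8]
opening: 56.6
grip_force: 55.4
```

```bash
python3 - <<'E'
from h import *
A=read_camera("scene");B=read_camera("top"); cv2.imwrite("pics/s6.png",A[:,:,::-1]);cv2.imwrite("pics/t6.png",B[:,:,::-1])
a=A[120:200,190:270,::-1]; b=B[140:250,410:520,::-1]
cv2.imwrite("pics/v4.png",np.hstack([cv2.resize(a,(400,400),interpolation=2),cv2.resize(b,(400,400),interpolation=2)]))
E
python3 look.py
```

```text
plate
[[597.5 366.3   2.2 126.3  51.1]]
sheet
[[761.6 392.3  46.6 124.4  52.7]]
```

View pics/v4.png

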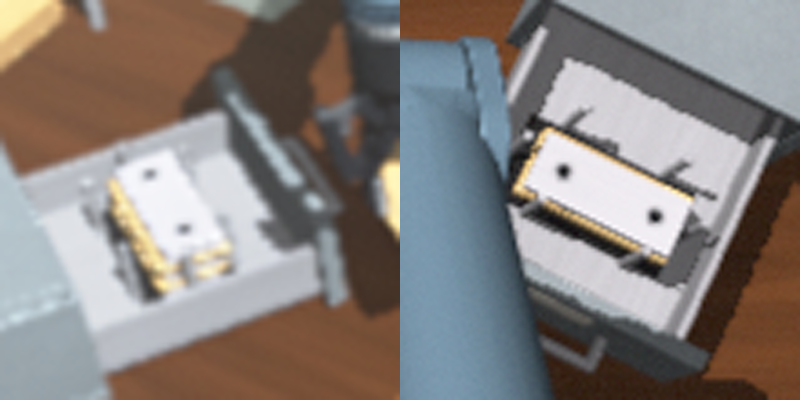

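Run:
```python
from h import *
np.set_printoptions(precision=1,suppress=True)
def drect(n,im,z,box):
    hsv=cv2.cvtColor(im,cv2.COLOR_BGR2HSV); m=((hsv[...,1]<35)&(hsv[...,2]>215)).astype(np.uint8); k=np.zeros_like(m); x0,x1,y0,y1=box; k[y0:y1,x0:x1]=1; m*=k
    m=cv2.morphologyEx(m,cv2.MORPH_CLOSE,np.ones((5,5)))
    for c in cv2.findContours(m,0,1)[0]:
        if cv2.contourArea(c)>60:
            M=cv2.moments(c); W=onplane(n,c[:,0,:],z)[:,:2].astype(np.float32); print(n,cv2.minAreaRect(W),M["m10"]/M["m00"],M["m01"]/M["m00"])
t=cv2.imread("pics/t6.png");s=cv2.imread("pics/s6.png")
drect("top",t,70,(440,495,165,215)); drect("scene",s,70,(210,236,146,175))
# overlay: predicted posts and plate for the drawer moved by 14.6
th=np.radians(-29.3);R=np.array([[np.cos(th),-np.sin(th)],[np.sin(th),np.cos(th)]]);c=np.array([519.2,-353.1])
L=np.array([[0,77],[-42,45],[42,45],[42,-45],[0,-77],[-42,-45]],float)
out=[]
for n,im,(x0,x1,y0,y1) in(("scene",s,(195,260,130,190)),("top",t,(425,515,155,225))):
    f=6; g=cv2.resize(im[y0:y1,x0:x1],None,fx=f,fy=f,interpolation=2)
    for l in L:
        p=[tuple(np.int32((q-[x0,y0])*f)) for q in proj(n,np.array([[*(R@l+c),z] for z in(22,82)]))]
        cv2.line(g,tuple(map(int,p[0])),tuple(map(int,p[1])),(0,0,255),1); cv2.circle(g,tuple(map(int,p[1])),3,(0,0,255),1)
    out.append(cv2.resize(g,(390,390)) if n=="scene" else cv2.resize(g,(400,311)))
out[1]=cv2.copyMakeBorder(out[1],0,79,0,0,0); cv2.imwrite("pics/v5.png",np.hstack(out))
```

```text
top ((539.4126586914062, -363.1748352050781), (139.2284393310547, 112.09143829345703), 62.90816879272461) 471.20027497708526 187.21387106630002
scene ((503.3600769042969, -329.4706726074219), (158.9208984375, 90.39544677734375), 61.018653869628906) 225.78032473734478 160.43505253104107
```

View pics/v5.png

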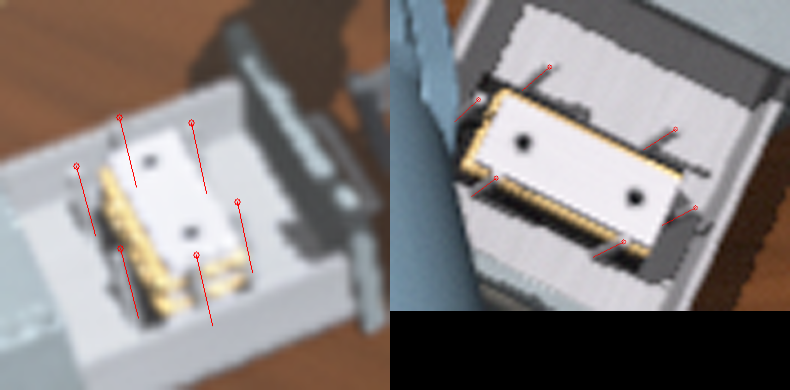

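Run:
```python
from h import *
np.set_printoptions(precision=1,suppress=True)
th=np.radians(-29.3);R=np.array([[np.cos(th),-np.sin(th)],[np.sin(th),np.cos(th)]]);c=np.array([519.2,-353.1])
ht=np.array([[523,142],[635,198]]); ht=np.c_[425+(ht[:,0]-390)/4.444,155+ht[:,1]/4.444]
hs=np.array([[150,161],[191,232]])*[65/390,60/390]+[195,130]
H=onplane("top",ht,70); print("top",H,(H[:,:2].mean(0)-c)@R)
T=tri(ht,hs[::-1]); print("tri",T,(T[:,:2].mean(0)-c)@R)
```

```text
top [[ 530.7 -316.4   70. ]
 [ 491.3 -386.2   70. ]] [-8.  -2.5]
tri [[ 531.  -316.8   67.2    1.1]
 [ 491.8 -387.2   66.5    0.6]] [-7.3 -2.9]
```

The stack is sound: plate, sheet, plate, sheet, plate, with the top face at about 67–70 mm. In the drawer frame the top plate is at about (-8,-2.5) mm, because the drawer moved inward. The next sheet goes to the re-measured spot.

```bash
echo "[478.8,-107,150,60.7]" > cmd.json; python3 plan.py 517,-352.5,150,60.7 517,-352.5,105,60.7
```

```text
[-0.651, 0.512, -0.0] -0.0 -> [498.0, -229.7, 150.0, 60.7]
[-0.652, 0.511, -0.0] -0.0 -> [517.0, -352.5, 150.0, 60.7]
[0.0, 0.0, 0.3] -0.0 -> [517.0, -352.5, 105.0, 60.7]
```

Request:
step_arm(steps=[{"jaw": -1,"xyz": [-0.11,0.08,0],"spin": 0},{"jaw": -1,"xyz": [-0.24,0.19,0],"spin": 0},{"jaw": -1,"xyz": [-0.38,0.3,0],"spin": 0},{"jaw": -1,"xyz": [-0.51,0.4,0],"spin": 0},{"jaw": -1,"xyz": [-0.61,0.48,0],"spin": 0},{"jaw": -1,"xyz": [-0.651,0.512,0],"spin": 0},{"jaw": -1,"xyz": [-0.651,0.512,0],"spin": 0},{"jaw": -1,"xyz": [-0.651,0.512,0],"spin": 0}])

```text
time_s: 59.47
ee_pos: [497.7, -229.1, 149.7]
ee_rot: [[0.49, 0.872, -0.001], [0.872, -0.49, 0.001], [0.001, -0.001, -1.0]]
ft_force: [0.2, 0.6, -1.0]
opening: 56.7
grip_force: 55.4
```

Request:
step_arm(steps=[{"jaw": -1,"xyz": [-0.11,0.08,0],"spin": 0},{"jaw": -1,"xyz": [-0.24,0.19,0],"spin": 0},{"jaw": -1,"xyz": [-0.38,0.3,0],"spin": 0},{"jaw": -1,"xyz": [-0.51,0.4,0],"spin": 0},{"jaw": -1,"xyz": [-0.61,0.48,0],"spin": 0},{"jaw": -1,"xyz": [-0.652,0.511,0],"spin": 0},{"jaw": -1,"xyz": [-0.652,0.511,0],"spin": 0},{"jaw": -1,"xyz": [-0.652,0.511,0],"spin": 0}])

```text
time_s: 60.13
ee_pos: [517.2, -350.1, 149.6]
ee_rot: [[0.488, 0.873, -0.001], [0.873, -0.488, 0.002], [0.002, -0.002, -1.0]]
ft_force: [0.5, 1.9, -0.5]
opening: 56.6
grip_force: 55.4
```

Request:
step_arm(steps=[{"jaw": -1,"xyz": [0,0,0.08],"spin": 0},{"jaw": -1,"xyz": [0,0,0.16],"spin": 0},{"jaw": -1,"xyz": [0,0,0.24],"spin": 0},{"jaw": -1,"xyz": [0,0,0.3],"spin": 0},{"jaw": -1,"xyz": [0,0,0.3],"spin": 0},{"jaw": -1,"xyz": [0,0,0.3],"spin": 0},{"jaw": -1,"xyz": [0,0,0.3],"spin": 0},{"jaw": -1,"xyz": [0,0,0.3],"spin": 0}])

```text
time_s: 60.8
ee_pos: [517.6, -352.7, 105.6]
ee_rot: [[0.489, 0.872, 0.001], [0.872, -0.489, -0.001], [-0.0, 0.001, -1.0]]
ft_force: [-0.7, 0.4, 0.1]
opening: 56.4
grip_force: 55.4
```

Run:
```python
from h import *
A=read_camera("scene");B=read_camera("top"); cv2.imwrite("pics/s7.png",A[:,:,::-1]);cv2.imwrite("pics/t7.png",B[:,:,::-1])
a=A[125:195,195:265,::-1]; b=B[150:240,420:510,::-1]
cv2.imwrite("pics/v6.png",np.hstack([cv2.resize(a,(400,400),interpolation=2),cv2.resize(b,(400,400),interpolation=2)]))
```

```text
(no output)
```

View pics/v6.png

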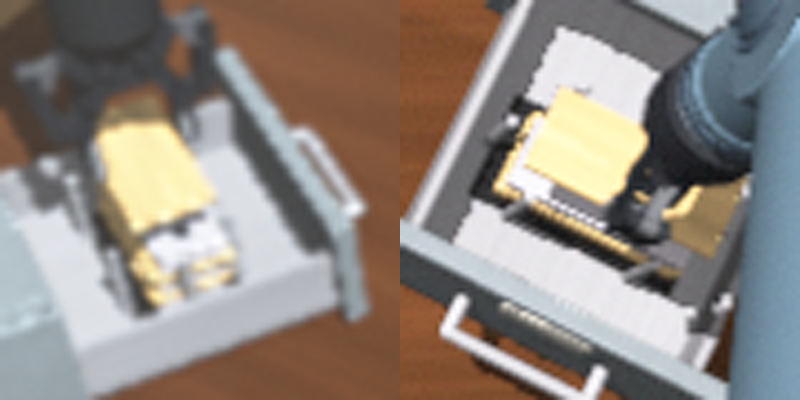

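Run:
```python
from h import *
np.set_printoptions(precision=1,suppress=True)
th=np.radians(-29.3);R=np.array([[np.cos(th),-np.sin(th)],[np.sin(th),np.cos(th)]]);c=np.array([519.2,-353.1])
P=onplane("top",np.array([[458.3,169.8],[448.1,186]]),113)[:,:2]; print((P-c)@R, (np.array([517.6,-352.7])-c)@R)
t0,t7=cv2.imread("pics/top0.png"),cv2.imread("pics/t7.png")
x0,x1,y0,y1=416,468,208,248
m=cv2.matchTemplate(cv2.resize(t7[y0-12:y1+12,x0-12:x1+12],None,fx=4,fy=4,interpolation=2),cv2.resize(t0[y0:y1,x0:x1],None,fx=4,fy=4,interpolation=2),5); _,v,_,l=cv2.minMaxLoc(m); print(np.array(l)/4-12,v)
```

```text
[[ 27.2  56.7]
 [-29.5  62.8]] [-1.6 -0.4]
[ 2.  -4.5] 0.9806150794029236
```

Request:
step_arm(steps=[{"jaw": -1,"xyz": [0.02,0,0],"spin": 0},{"jaw": -1,"xyz": [0.02,0,0.04],"spin": 0},{"jaw": -1,"xyz": [0.02,0,0.08],"spin": 0},{"jaw": -1,"xyz": [0.02,0,0.12],"spin": 0},{"jaw": -1,"xyz": [0.02,0,0.16],"spin": 0},{"jaw": -1,"xyz": [0.02,0,0.2],"spin": 0},{"jaw": -1,"xyz": [0.02,0,0.233],"spin": 0},{"jaw": -1,"xyz": [0.02,0,0.233],"spin": 0}])

```text
time_s: 61.57
ee_pos: [519.2, -350.2, 70.2]
ee_rot: [[0.489, 0.872, 0.001], [0.872, -0.489, -0.001], [-0.0, 0.001, -1.0]]
ft_force: [0.6, -0.3, 1.2]
opening: 56.8
grip_force: 57.0
```

Request:
step_arm(steps=[{"jaw": -1,"xyz": [0,0,0.01],"spin": 0},{"jaw": -1,"xyz": [0,0,0.01],"spin": 0},{"jaw": -1,"xyz": [0,0,0.01],"spin": 0},{"jaw": 0.3,"xyz": [0,0,0.01],"spin": 0},{"jaw": 0.7,"xyz": [0,0,0.01],"spin": 0},{"jaw": 1,"xyz": [0,0,0.01],"spin": 0},{"jaw": 1,"xyz": [0,0,0.01],"spin": 0},{"jaw": 1,"xyz": [0,0,0.01],"spin": 0}], grip_force=60)

```text
time_s: 62.23
ee_pos: [517.9, -349.5, 67.9]
ee_rot: [[0.489, 0.872, -0.001], [0.872, -0.489, 0.001], [0.0, -0.001, -1.0]]
ft_force: [0.2, -0.4, -0.6]
opening: 85.4
grip_force: 0.0
```

Request:
step_arm(steps=[{"jaw": 1,"xyz": [0,0,-0.08],"spin": 0},{"jaw": 1,"xyz": [0,0,-0.2],"spin": 0},{"jaw": 1,"xyz": [0,0,-0.35],"spin": 0},{"jaw": 1,"xyz": [0,0,-0.48],"spin": 0},{"jaw": 1,"xyz": [0,0,-0.543],"spin": 0},{"jaw": 1,"xyz": [0,0,-0.543],"spin": 0},{"jaw": 1,"xyz": [0,0,-0.543],"spin": 0},{"jaw": 1,"xyz": [0,0,-0.543],"spin": 0}])

```text
time_s: 62.9
ee_pos: [517.5, -349.2, 148.7]
ee_rot: [[0.489, 0.872, -0.002], [0.872, -0.489, 0.001], [0.0, -0.002, -1.0]]
ft_force: [-0.4, -0.4, -1.1]
opening: 85.3
grip_force: 0.0
```

```bash
cat > drw.py <<'E'
from h import *
B=read_camera("top"); t=B[:,:,::-1].copy(); t0=cv2.imread("pics/top0.png"); x0,x1,y0,y1=416,468,208,248
m=cv2.matchTemplate(cv2.resize(t[y0-30:y1+20,x0-12:x1+30],None,fx=4,fy=4,interpolation=2),cv2.resize(t0[y0:y1,x0:x1],None,fx=4,fy=4,interpolation=2),5); _,v,_,l=cv2.minMaxLoc(m); print("drawer front shift px",np.array(l)/4-[12,30],v)
E
python3 drw.py; python3 look.py
echo "[518.5,-349.9,150,60.7]" > cmd.json; python3 plan.py 598.3,366.2,110,2.4 598.3,366.2,3,2.4 598.3,366.2,150,2.4 517,-350,150,60.7 517,-350,110,60.7
```

```text
drawer front shift px [ 2.5  -5.25] 0.9835522770881653
plate
[[ 597.2  366.3    2.6  126.6   51.8]
 [ 599.8 -372.9   62.3   94.1   57.5]]
sheet
[[ 761.6  392.2   46.6  124.5   52.7]
 [ 539.9 -353.3   60.4  101.3   73.4]]
[0.885, -0.374, 0.053] 0.13 -> [534.5, -206.7, 142.0, 49.0]
[0.79, -0.546, 0.053] 0.129 -> [550.5, -63.5, 134.1, 37.4]
[0.664, -0.694, 0.054] 0.13 -> [566.4, 79.7, 126.0, 25.7]
[0.51, -0.815, 0.053] 0.129 -> [582.3, 223.0, 118.1, 14.1]
[0.335, -0.9, 0.054] 0.13 -> [598.2, 366.2, 110.0, 2.4]
[0.0, -0.0, 0.713] -0.0 -> [598.2, 366.2, 3.0, 2.4]
[0.0, -0.0, -0.98] -0.0 -> [598.2, 366.2, 150.0, 2.4]
[-0.148, 0.95, 0.0] -0.13 -> [582.0, 222.9, 150.0, 14.1]
[-0.337, 0.9, 0.0] -0.13 -> [565.8, 79.6, 150.0, 25.8]
[-0.513, 0.813, 0.0] -0.129 -> [549.5, -63.6, 150.0, 37.4]
[-0.666, 0.693, 0.0] -0.13 -> [533.3, -206.9, 150.0, 49.1]
[-0.792, 0.543, 0.0] -0.129 -> [517.0, -350.0, 150.0, 60.7]
[0.0, -0.0, 0.267] -0.0 -> [517.0, -350.0, 110.0, 60.7]
```

Request:
step_arm(steps=[{"jaw": 1,"xyz": [0.15,-0.06,0.01],"spin": 0.02},{"jaw": 1,"xyz": [0.33,-0.14,0.02],"spin": 0.05},{"jaw": 1,"xyz": [0.52,-0.22,0.03],"spin": 0.08},{"jaw": 1,"xyz": [0.7,-0.3,0.04],"spin": 0.1},{"jaw": 1,"xyz": [0.83,-0.35,0.05],"spin": 0.12},{"jaw": 1,"xyz": [0.885,-0.374,0.053],"spin": 0.13},{"jaw": 1,"xyz": [0.885,-0.374,0.053],"spin": 0.13},{"jaw": 1,"xyz": [0.885,-0.374,0.053],"spin": 0.13}])

```text
time_s: 63.67
ee_pos: [533.9, -205.9, 141.1]
ee_rot: [[0.654, 0.756, -0.002], [0.756, -0.654, 0.0], [-0.001, -0.002, -1.0]]
ft_force: [-0.3, 0.3, -0.4]
opening: 85.8
grip_force: 0.0
```

Request:
step_arm(steps=[{"jaw": 1,"xyz": [0.13,-0.09,0.01],"spin": 0.02},{"jaw": 1,"xyz": [0.29,-0.2,0.02],"spin": 0.05},{"jaw": 1,"xyz": [0.46,-0.32,0.03],"spin": 0.08},{"jaw": 1,"xyz": [0.62,-0.43,0.04],"spin": 0.1},{"jaw": 1,"xyz": [0.74,-0.51,0.05],"spin": 0.12},{"jaw": 1,"xyz": [0.79,-0.546,0.053],"spin": 0.129},{"jaw": 1,"xyz": [0.79,-0.546,0.053],"spin": 0.129},{"jaw": 1,"xyz": [0.79,-0.546,0.053],"spin": 0.129}])

```text
time_s: 64.33
ee_pos: [550.2, -65.0, 133.8]
ee_rot: [[0.795, 0.607, -0.001], [0.607, -0.795, -0.001], [-0.001, 0.0, -1.0]]
ft_force: [0.4, -0.1, -0.2]
opening: 85.2
grip_force: 0.0
```

Request:
step_arm(steps=[{"jaw": 1,"xyz": [0.11,-0.11,0.01],"spin": 0.02},{"jaw": 1,"xyz": [0.25,-0.26,0.02],"spin": 0.05},{"jaw": 1,"xyz": [0.38,-0.4,0.03],"spin": 0.08},{"jaw": 1,"xyz": [0.52,-0.55,0.04],"spin": 0.1},{"jaw": 1,"xyz": [0.62,-0.65,0.05],"spin": 0.12},{"jaw": 1,"xyz": [0.664,-0.694,0.054],"spin": 0.13},{"jaw": 1,"xyz": [0.664,-0.694,0.054],"spin": 0.13},{"jaw": 1,"xyz": [0.664,-0.694,0.054],"spin": 0.13}])

```text
time_s: 65.0
ee_pos: [566.6, 77.4, 125.8]
ee_rot: [[0.902, 0.432, -0.0], [0.432, -0.902, -0.002], [-0.001, 0.001, -1.0]]
ft_force: [-0.3, -0.7, 0.1]
opening: 85.5
grip_force: 0.0
```

Request:
step_arm(steps=[{"jaw": 1,"xyz": [0.08,-0.13,0.01],"spin": 0.02},{"jaw": 1,"xyz": [0.19,-0.3,0.02],"spin": 0.05},{"jaw": 1,"xyz": [0.3,-0.47,0.03],"spin": 0.08},{"jaw": 1,"xyz": [0.4,-0.64,0.04],"spin": 0.1},{"jaw": 1,"xyz": [0.48,-0.76,0.05],"spin": 0.12},{"jaw": 1,"xyz": [0.51,-0.815,0.053],"spin": 0.129},{"jaw": 1,"xyz": [0.51,-0.815,0.053],"spin": 0.129},{"jaw": 1,"xyz": [0.51,-0.815,0.053],"spin": 0.129}])

```text
time_s: 65.67
ee_pos: [582.9, 220.2, 117.8]
ee_rot: [[0.97, 0.242, -0.0], [0.242, -0.97, -0.002], [-0.001, 0.002, -1.0]]
ft_force: [-0.1, -0.1, 0.0]
opening: 85.7
grip_force: 0.0
```

Request:
step_arm(steps=[{"jaw": 1,"xyz": [0.05,-0.14,0.01],"spin": 0.02},{"jaw": 1,"xyz": [0.12,-0.33,0.02],"spin": 0.05},{"jaw": 1,"xyz": [0.19,-0.52,0.03],"spin": 0.08},{"jaw": 1,"xyz": [0.27,-0.71,0.04],"spin": 0.1},{"jaw": 1,"xyz": [0.315,-0.85,0.05],"spin": 0.12},{"jaw": 1,"xyz": [0.335,-0.9,0.054],"spin": 0.13},{"jaw": 1,"xyz": [0.335,-0.9,0.054],"spin": 0.13},{"jaw": 1,"xyz": [0.335,-0.9,0.054],"spin": 0.13}])

```text
time_s: 66.33
ee_pos: [598.9, 362.8, 109.6]
ee_rot: [[0.999, 0.04, -0.0], [0.04, -0.999, -0.003], [-0.0, 0.003, -1.0]]
ft_force: [0.3, -1.3, -0.5]
opening: 85.5
grip_force: 0.0
```

```bash
python3 - <<'E'
from h import *
np.set_printoptions(precision=1,suppress=True)
A=read_camera("scene");B=read_camera("top"); cv2.imwrite("pics/s8.png",A[:,:,::-1]);cv2.imwrite("pics/t8.png",B[:,:,::-1])
a=A[120:190,190:260,::-1]; b=B[145:235,425:515,::-1]
cv2.imwrite("pics/v7.png",np.hstack([cv2.resize(a,(400,400),interpolation=2),cv2.resize(b,(400,400),interpolation=2)]))
print(np.array(blobs("scene",A,"plate")))
E
python3 drw.py
```

```text
[[599.4 366.2   1.4 133.5  54.1 369.8 257. ]
 [777.  -63.   11.7  97.6  33.4 239.5 241.5]]
drawer front shift px [ 2.5  -5.25] 0.9834082126617432
```

View pics/v7.png

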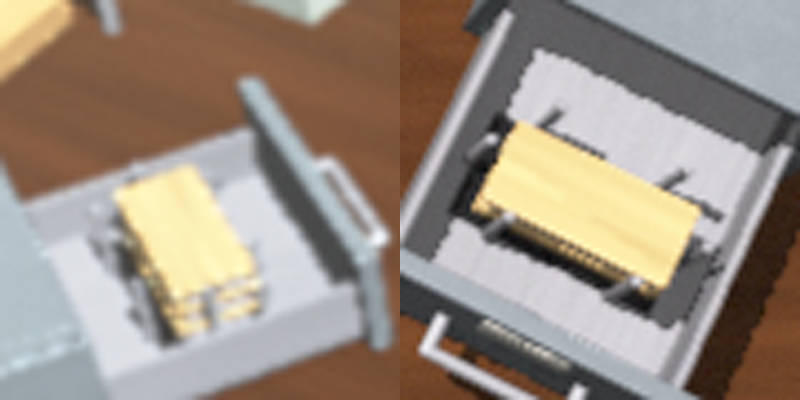

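Sheet 3 lies flat on the stack, near the front posts. The fourth plate hasn't moved. Next: descend, grip and carry.

Request:
step_arm(steps=[{"jaw": 1,"xyz": [0,0,0],"spin": 0},{"jaw": 1,"xyz": [0,0,0.18],"spin": 0},{"jaw": 1,"xyz": [0,0,0.36],"spin": 0},{"jaw": 1,"xyz": [0,0,0.54],"spin": 0},{"jaw": 1,"xyz": [0,0,0.66],"spin": 0},{"jaw": 1,"xyz": [0,0,0.713],"spin": 0},{"jaw": 1,"xyz": [0,0,0.713],"spin": 0},{"jaw": 1,"xyz": [0,0,0.713],"spin": 0}])

```text
time_s: 67.15
ee_pos: [598.4, 366.0, 3.4]
ee_rot: [[0.999, 0.041, 0.0], [0.041, -0.999, -0.0], [0.0, 0.0, -1.0]]
ft_force: [0.1, 0.1, 0.9]
opening: 85.5
grip_force: 0.0
```

Request:
step_arm(steps=[{"jaw": -1,"xyz": [0,0,0],"spin": 0},{"jaw": -1,"xyz": [0,0,0],"spin": 0},{"jaw": -1,"xyz": [0,0,0],"spin": 0},{"jaw": -1,"xyz": [0,0,0],"spin": 0},{"jaw": -1,"xyz": [0,0,0],"spin": 0},{"jaw": -1,"xyz": [0,0,0],"spin": 0},{"jaw": -1,"xyz": [0,0,0],"spin": 0},{"jaw": -1,"xyz": [0,0,0],"spin": 0}])

```text
time_s: 67.82
ee_pos: [599.4, 367.5, 5.4]
ee_rot: [[0.999, 0.042, 0.003], [0.042, -0.999, 0.002], [0.003, -0.002, -1.0]]
ft_force: [-0.8, -0.3, 6.7]
opening: 47.8
grip_force: 62.3
```

Request:
step_arm(steps=[{"jaw": -1,"xyz": [0,0,-0.1],"spin": 0},{"jaw": -1,"xyz": [0,0,-0.3],"spin": 0},{"jaw": -1,"xyz": [0,0,-0.5],"spin": 0},{"jaw": -1,"xyz": [0,0,-0.7],"spin": 0},{"jaw": -1,"xyz": [0,0,-0.9],"spin": 0},{"jaw": -1,"xyz": [0,0,-0.98],"spin": 0},{"jaw": -1,"xyz": [0,0,-0.98],"spin": 0},{"jaw": -1,"xyz": [0,0,-0.98],"spin": 0}])

```text
time_s: 68.48
ee_pos: [597.6, 366.2, 149.9]
ee_rot: [[0.999, 0.042, 0.0], [0.042, -0.999, -0.0], [0.0, 0.0, -1.0]]
ft_force: [0.8, -0.7, -3.9]
opening: 47.3
grip_force: 62.4
```

Request:
step_arm(steps=[{"jaw": -1,"xyz": [-0.02,0.15,0],"spin": -0.02},{"jaw": -1,"xyz": [-0.05,0.35,0],"spin": -0.05},{"jaw": -1,"xyz": [-0.085,0.55,0],"spin": -0.08},{"jaw": -1,"xyz": [-0.12,0.75,0],"spin": -0.1},{"jaw": -1,"xyz": [-0.14,0.89,0],"spin": -0.12},{"jaw": -1,"xyz": [-0.148,0.95,0],"spin": -0.13},{"jaw": -1,"xyz": [-0.148,0.95,0],"spin": -0.13},{"jaw": -1,"xyz": [-0.148,0.95,0],"spin": -0.13}])

```text
time_s: 69.15
ee_pos: [580.0, 221.8, 147.1]
ee_rot: [[0.97, 0.242, -0.005], [0.242, -0.97, -0.002], [-0.005, 0.0, -1.0]]
ft_force: [-0.3, 0.1, -2.3]
opening: 47.2
grip_force: 62.4
```

Request:
step_arm(steps=[{"jaw": -1,"xyz": [-0.05,0.14,0],"spin": -0.02},{"jaw": -1,"xyz": [-0.12,0.33,0],"spin": -0.05},{"jaw": -1,"xyz": [-0.19,0.52,0],"spin": -0.08},{"jaw": -1,"xyz": [-0.27,0.71,0],"spin": -0.1},{"jaw": -1,"xyz": [-0.317,0.85,0],"spin": -0.12},{"jaw": -1,"xyz": [-0.337,0.9,0],"spin": -0.13},{"jaw": -1,"xyz": [-0.337,0.9,0],"spin": -0.13},{"jaw": -1,"xyz": [-0.337,0.9,0],"spin": -0.13}])

```text
time_s: 69.82
ee_pos: [565.2, 81.7, 149.2]
ee_rot: [[0.9, 0.436, -0.001], [0.436, -0.9, 0.001], [-0.001, -0.002, -1.0]]
ft_force: [-0.3, 0.9, -2.1]
opening: 47.4
grip_force: 62.4
```

Request:
step_arm(steps=[{"jaw": -1,"xyz": [-0.08,0.13,0],"spin": -0.02},{"jaw": -1,"xyz": [-0.19,0.3,0],"spin": -0.05},{"jaw": -1,"xyz": [-0.3,0.47,0],"spin": -0.08},{"jaw": -1,"xyz": [-0.4,0.64,0],"spin": -0.1},{"jaw": -1,"xyz": [-0.48,0.76,0],"spin": -0.12},{"jaw": -1,"xyz": [-0.513,0.813,0],"spin": -0.129},{"jaw": -1,"xyz": [-0.513,0.813,0],"spin": -0.129},{"jaw": -1,"xyz": [-0.513,0.813,0],"spin": -0.129}])

```text
time_s: 70.48
ee_pos: [550.0, -60.9, 149.7]
ee_rot: [[0.793, 0.609, 0.0], [0.609, -0.793, 0.002], [0.001, -0.001, -1.0]]
ft_force: [0.7, 1.0, -2.2]
opening: 47.4
grip_force: 62.4
```

Request:
step_arm(steps=[{"jaw": -1,"xyz": [-0.11,0.11,0],"spin": -0.02},{"jaw": -1,"xyz": [-0.25,0.26,0],"spin": -0.05},{"jaw": -1,"xyz": [-0.39,0.4,0],"spin": -0.08},{"jaw": -1,"xyz": [-0.52,0.55,0],"spin": -0.1},{"jaw": -1,"xyz": [-0.62,0.65,0],"spin": -0.12},{"jaw": -1,"xyz": [-0.666,0.693,0],"spin": -0.13},{"jaw": -1,"xyz": [-0.666,0.693,0],"spin": -0.13},{"jaw": -1,"xyz": [-0.666,0.693,0],"spin": -0.13}])

```text
time_s: 71.15
ee_pos: [534.4, -203.9, 149.8]
ee_rot: [[0.653, 0.757, 0.0], [0.757, -0.653, 0.002], [0.002, -0.001, -1.0]]
ft_force: [-0.4, 0.2, -2.0]
opening: 47.2
grip_force: 62.4
```

Request:
step_arm(steps=[{"jaw": -1,"xyz": [-0.13,0.09,0],"spin": -0.02},{"jaw": -1,"xyz": [-0.29,0.2,0],"spin": -0.05},{"jaw": -1,"xyz": [-0.46,0.32,0],"spin": -0.08},{"jaw": -1,"xyz": [-0.62,0.43,0],"spin": -0.1},{"jaw": -1,"xyz": [-0.74,0.51,0],"spin": -0.12},{"jaw": -1,"xyz": [-0.792,0.543,0],"spin": -0.129},{"jaw": -1,"xyz": [-0.792,0.543,0],"spin": -0.129},{"jaw": -1,"xyz": [-0.792,0.543,0],"spin": -0.129}])

```text
time_s: 71.82
ee_pos: [518.6, -346.8, 149.7]
ee_rot: [[0.487, 0.873, 0.001], [0.873, -0.487, 0.002], [0.002, -0.001, -1.0]]
ft_force: [0.2, 1.0, -2.7]
opening: 47.2
grip_force: 62.4
```

Request:
step_arm(steps=[{"jaw": -1,"xyz": [0,0,0.06],"spin": 0},{"jaw": -1,"xyz": [0,0,0.12],"spin": 0},{"jaw": -1,"xyz": [0,0,0.18],"spin": 0},{"jaw": -1,"xyz": [0,0,0.24],"spin": 0},{"jaw": -1,"xyz": [0,0,0.267],"spin": 0},{"jaw": -1,"xyz": [0,0,0.267],"spin": 0},{"jaw": -1,"xyz": [0,0,0.267],"spin": 0},{"jaw": -1,"xyz": [0,0,0.267],"spin": 0}])

```text
time_s: 72.48
ee_pos: [517.3, -350.2, 110.2]
ee_rot: [[0.489, 0.872, 0.001], [0.872, -0.489, -0.0], [-0.0, 0.001, -1.0]]
ft_force: [0.1, -1.2, -0.7]
opening: 47.5
grip_force: 62.4
```

```bash
python3 drw.py
```

```text
drawer front shift px [ 2.5  -5.25] 0.9831745028495789
```

Request:
step_arm(steps=[{"jaw": -1,"xyz": [0,0,0.04],"spin": 0},{"jaw": -1,"xyz": [0,0,0.08],"spin": 0},{"jaw": -1,"xyz": [0,0,0.12],"spin": 0},{"jaw": -1,"xyz": [0,0,0.15],"spin": 0},{"jaw": -1,"xyz": [0,0,0.18],"spin": 0},{"jaw": -1,"xyz": [0,0,0.19],"spin": 0},{"jaw": -1,"xyz": [0,0,0.19],"spin": 0},{"jaw": -1,"xyz": [0,0,0.19],"spin": 0}])

```text
time_s: 73.2
ee_pos: [517.1, -350.0, 81.4]
ee_rot: [[0.489, 0.872, 0.0], [0.872, -0.489, -0.0], [-0.0, 0.0, -1.0]]
ft_force: [-0.9, -0.6, -0.1]
opening: 47.6
grip_force: 62.6
```

Contact is light. I'll release, raise, then retreat along drawer -x while turning 90° for the push.

Request:
step_arm(steps=[{"jaw": -1,"xyz": [0,0,0],"spin": 0},{"jaw": 0,"xyz": [0,0,0],"spin": 0},{"jaw": 0.3,"xyz": [0,0,0],"spin": 0},{"jaw": 0.5,"xyz": [0,0,0],"spin": 0},{"jaw": 0.7,"xyz": [0,0,0],"spin": 0},{"jaw": 0.7,"xyz": [0,0,0],"spin": 0},{"jaw": 0.7,"xyz": [0,0,0],"spin": 0},{"jaw": 0.7,"xyz": [0,0,0],"spin": 0}])

```text
time_s: 73.87
ee_pos: [517.1, -349.9, 81.6]
ee_rot: [[0.489, 0.872, 0.0], [0.872, -0.489, -0.0], [0.0, 0.0, -1.0]]
ft_force: [0.1, 0.2, 0.3]
opening: 72.5
grip_force: 0.0
```

Request:
step_arm(steps=[{"jaw": 0.7,"xyz": [0,0,-0.06],"spin": 0},{"jaw": 0.7,"xyz": [0,0,-0.15],"spin": 0},{"jaw": 0.7,"xyz": [0,0,-0.28],"spin": 0},{"jaw": 0.7,"xyz": [0,0,-0.42],"spin": 0},{"jaw": 0.7,"xyz": [0,0,-0.55],"spin": 0},{"jaw": 0.7,"xyz": [0,0,-0.6],"spin": 0},{"jaw": 0.7,"xyz": [0,0,-0.6],"spin": 0},{"jaw": 0.7,"xyz": [0,0,-0.6],"spin": 0}])

```text
time_s: 74.53
ee_pos: [517.3, -350.0, 172.2]
ee_rot: [[0.489, 0.872, 0.001], [0.872, -0.489, -0.001], [-0.0, 0.001, -1.0]]
ft_force: [0.1, 0.2, -0.4]
opening: 72.4
grip_force: 0.0
```

```bash
python3 drw.py; echo "[517,-350,171.5,60.7]" > cmd.json; python3 plan.py 382,-276,170,-29.3 382,-276,72,-29.3
```

```text
drawer front shift px [ 2.75 -5.5 ] 0.9867107272148132
[-0.005, -0.513, 0.005] 0.5 -> [449.5, -313.0, 170.8, 15.7]
[-0.367, -0.359, 0.005] 0.5 -> [382.0, -276.1, 170.0, -29.3]
[0.0, -0.0, 0.653] -0.0 -> [382.0, -276.1, 72.0, -29.3]
```

Request:
step_arm(steps=[{"jaw": 0.7,"xyz": [0,-0.1,0.005],"spin": 0.07},{"jaw": 0.7,"xyz": [0,-0.2,0.005],"spin": 0.14},{"jaw": 0.7,"xyz": [0,-0.3,0.005],"spin": 0.21},{"jaw": 0.7,"xyz": [0,-0.4,0.005],"spin": 0.28},{"jaw": 0.7,"xyz": [-0.005,-0.48,0.005],"spin": 0.35},{"jaw": 0.7,"xyz": [-0.005,-0.513,0.005],"spin": 0.42},{"jaw": 0.7,"xyz": [-0.005,-0.513,0.005],"spin": 0.48},{"jaw": 0.7,"xyz": [-0.005,-0.513,0.005],"spin": 0.5}])

```text
time_s: 75.25
ee_pos: [447.7, -311.9, 168.8]
ee_rot: [[0.964, 0.267, -0.004], [0.267, -0.964, 0.002], [-0.003, -0.003, -1.0]]
ft_force: [-0.3, 0.4, 0.9]
opening: 72.7
grip_force: 0.0
```

Request:
step_arm(steps=[{"jaw": -1,"xyz": [-0.06,-0.06,0.005],"spin": 0.07},{"jaw": -1,"xyz": [-0.13,-0.13,0.005],"spin": 0.14},{"jaw": -1,"xyz": [-0.2,-0.2,0.005],"spin": 0.21},{"jaw": -1,"xyz": [-0.27,-0.27,0.005],"spin": 0.28},{"jaw": -1,"xyz": [-0.33,-0.32,0.005],"spin": 0.35},{"jaw": -1,"xyz": [-0.367,-0.359,0.005],"spin": 0.42},{"jaw": -1,"xyz": [-0.367,-0.359,0.005],"spin": 0.48},{"jaw": -1,"xyz": [-0.367,-0.359,0.005],"spin": 0.5}], grip_force=30)

```text
time_s: 75.92
ee_pos: [380.0, -274.9, 168.2]
ee_rot: [[0.87, -0.492, -0.003], [-0.492, -0.87, 0.002], [-0.004, -0.0, -1.0]]
ft_force: [-0.7, -0.3, 0.2]
opening: -0.1
grip_force: 0.0
```

Run:
```python
from h import *
A=read_camera("scene");B=read_camera("top"); cv2.imwrite("pics/s9.png",A[:,:,::-1]);cv2.imwrite("pics/t9.png",B[:,:,::-1])
a=A[120:190,190:260,::-1]; b=B[145:235,425:515,::-1]
cv2.imwrite("pics/v8.png",np.hstack([cv2.resize(a,(400,400),interpolation=2),cv2.resize(b,(400,400),interpolation=2)]))
```

```text
(no output)
```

View pics/v8.png

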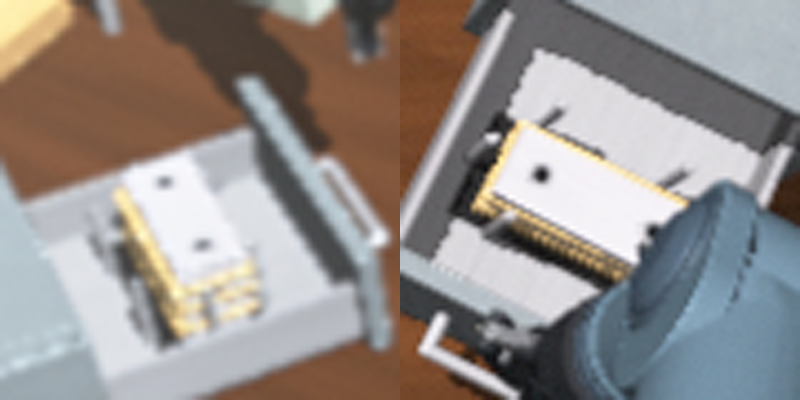

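All four plates are stacked flat with a sheet between each pair. Next I'll lower in front of the drawer and push slowly along tool x.

Request:
step_arm(steps=[{"jaw": -1,"xyz": [0,0,0.1],"spin": 0},{"jaw": -1,"xyz": [0,0,0.25],"spin": 0},{"jaw": -1,"xyz": [0,0,0.4],"spin": 0},{"jaw": -1,"xyz": [0,0,0.55],"spin": 0},{"jaw": -1,"xyz": [0,0,0.653],"spin": 0},{"jaw": -1,"xyz": [0,0,0.653],"spin": 0},{"jaw": -1,"xyz": [0,0,0.653],"spin": 0},{"jaw": -1,"xyz": [0,0,0.653],"spin": 0}])

```text
time_s: 76.68
ee_pos: [382.3, -276.2, 72.3]
ee_rot: [[0.872, -0.489, 0.0], [-0.489, -0.872, -0.0], [0.0, 0.0, -1.0]]
ft_force: [0.6, -0.1, 0.2]
opening: -0.1
grip_force: 0.0
```

Request:
step_arm(steps=[{"jaw": -1,"xyz": [0.03,0,0],"spin": 0},{"jaw": -1,"xyz": [0.06,0,0],"spin": 0},{"jaw": -1,"xyz": [0.1,0,0],"spin": 0},{"jaw": -1,"xyz": [0.14,0,0],"spin": 0},{"jaw": -1,"xyz": [0.17,0,0],"spin": 0},{"jaw": -1,"xyz": [0.2,0,0],"spin": 0},{"jaw": -1,"xyz": [0.22,0,0],"spin": 0},{"jaw": -1,"xyz": [0.24,0,0],"spin": 0}])

```text
time_s: 77.35
ee_pos: [413.7, -293.7, 71.9]
ee_rot: [[0.872, -0.489, -0.0], [-0.489, -0.872, 0.0], [-0.0, 0.0, -1.0]]
ft_force: [-0.6, -0.7, -0.2]
opening: 0.2
grip_force: 0.0
```

Request:
step_arm(steps=[{"jaw": -1,"xyz": [0.02,0,0],"spin": 0},{"jaw": -1,"xyz": [0.04,0,0],"spin": 0},{"jaw": -1,"xyz": [0.06,0,0],"spin": 0},{"jaw": -1,"xyz": [0.08,0,0],"spin": 0},{"jaw": -1,"xyz": [0.1,0,0],"spin": 0},{"jaw": -1,"xyz": [0.12,0,0],"spin": 0},{"jaw": -1,"xyz": [0.14,0,0],"spin": 0},{"jaw": -1,"xyz": [0.16,0,0],"spin": 0}])

```text
time_s: 78.02
ee_pos: [434.0, -305.3, 71.7]
ee_rot: [[0.872, -0.489, -0.001], [-0.489, -0.872, 0.0], [-0.001, 0.0, -1.0]]
ft_force: [-1.6, 0.6, -1.6]
opening: -0.4
grip_force: 0.8
```

```bash
python3 drw.py
```

```text
drawer front shift px [  5.25 -11.5 ] 0.6287381052970886
```

Request:
step_arm(steps=[{"jaw": -1,"xyz": [0.03,0,0],"spin": 0},{"jaw": -1,"xyz": [0.07,0,0],"spin": 0},{"jaw": -1,"xyz": [0.12,0,0],"spin": 0},{"jaw": -1,"xyz": [0.17,0,0],"spin": 0},{"jaw": -1,"xyz": [0.22,0,0],"spin": 0},{"jaw": -1,"xyz": [0.27,0,0],"spin": 0},{"jaw": -1,"xyz": [0.32,0,0],"spin": 0},{"jaw": -1,"xyz": [0.37,0,0],"spin": 0}])

```text
time_s: 78.73
ee_pos: [483.3, -333.1, 71.9]
ee_rot: [[0.872, -0.489, -0.0], [-0.489, -0.872, -0.0], [0.0, 0.0, -1.0]]
ft_force: [-2.7, 0.7, 0.1]
opening: -0.2
grip_force: 0.9
```

Request:
step_arm(steps=[{"jaw": -1,"xyz": [0.05,0,0],"spin": 0},{"jaw": -1,"xyz": [0.1,0,0],"spin": 0},{"jaw": -1,"xyz": [0.15,0,0],"spin": 0},{"jaw": -1,"xyz": [0.2,0,0],"spin": 0},{"jaw": -1,"xyz": [0.25,0,0],"spin": 0},{"jaw": -1,"xyz": [0.29,0,0],"spin": 0},{"jaw": -1,"xyz": [0.32,0,0],"spin": 0},{"jaw": -1,"xyz": [0.34,0,0],"spin": 0}])

```text
time_s: 79.4
ee_pos: [528.5, -357.6, 72.3]
ee_rot: [[0.872, -0.489, 0.001], [-0.489, -0.872, -0.0], [0.001, -0.0, -1.0]]
ft_force: [-1.0, 1.1, 1.1]
opening: 0.1
grip_force: 0.7
```

Request:
step_arm(steps=[{"jaw": -1,"xyz": [0.02,0,0],"spin": 0},{"jaw": -1,"xyz": [0.04,0,0],"spin": 0},{"jaw": -1,"xyz": [0.06,0,0],"spin": 0},{"jaw": -1,"xyz": [0.08,0,0],"spin": 0},{"jaw": -1,"xyz": [0.1,0,0],"spin": 0},{"jaw": -1,"xyz": [0.12,0,0],"spin": 0},{"jaw": -1,"xyz": [0.14,0,0],"spin": 0},{"jaw": -1,"xyz": [0.16,0,0],"spin": 0}])

```text
time_s: 80.07
ee_pos: [548.5, -369.1, 72.0]
ee_rot: [[0.872, -0.489, 0.0], [-0.489, -0.872, 0.0], [0.0, -0.0, -1.0]]
ft_force: [-1.7, 0.4, 1.8]
opening: -0.1
grip_force: 0.8
```

Request:
step_arm(steps=[{"jaw": -1,"xyz": [0.015,0,0],"spin": 0},{"jaw": -1,"xyz": [0.03,0,0],"spin": 0},{"jaw": -1,"xyz": [0.045,0,0],"spin": 0},{"jaw": -1,"xyz": [0.06,0,0],"spin": 0},{"jaw": -1,"xyz": [0.075,0,0],"spin": 0},{"jaw": -1,"xyz": [0.09,0,0],"spin": 0},{"jaw": -1,"xyz": [0.105,0,0],"spin": 0},{"jaw": -1,"xyz": [0.12,0,0],"spin": 0}])

```text
time_s: 80.73
ee_pos: [564.0, -377.9, 72.0]
ee_rot: [[0.872, -0.489, 0.0], [-0.489, -0.872, 0.0], [-0.0, -0.0, -1.0]]
ft_force: [-1.4, 1.2, 2.0]
opening: -0.2
grip_force: 0.8
```

Request:
step_arm(steps=[{"jaw": -1,"xyz": [0.01,0,0],"spin": 0},{"jaw": -1,"xyz": [0.02,0,0],"spin": 0},{"jaw": -1,"xyz": [0.03,0,0],"spin": 0},{"jaw": -1,"xyz": [0.04,0,0],"spin": 0},{"jaw": -1,"xyz": [0.05,0,0],"spin": 0},{"jaw": -1,"xyz": [0.06,0,0],"spin": 0},{"jaw": -1,"xyz": [0.07,0,0],"spin": 0},{"jaw": -1,"xyz": [0.08,0,0],"spin": 0}])

```text
time_s: 81.4
ee_pos: [571.4, -382.5, 71.1]
ee_rot: [[0.872, -0.489, -0.006], [-0.489, -0.872, 0.003], [-0.007, -0.0, -1.0]]
ft_force: [-5.1, 3.8, 2.4]
opening: 0.6
grip_force: 2.8
```

Request:
step_arm(steps=[{"jaw": -1,"xyz": [0.01,0,0],"spin": 0},{"jaw": -1,"xyz": [0.02,0,0],"spin": 0},{"jaw": -1,"xyz": [0.03,0,0],"spin": 0},{"jaw": -1,"xyz": [0.04,0,0],"spin": 0},{"jaw": -1,"xyz": [0.05,0,0],"spin": 0},{"jaw": -1,"xyz": [0.06,0,0],"spin": 0},{"jaw": -1,"xyz": [0.07,0,0],"spin": 0},{"jaw": -1,"xyz": [0.08,0,0],"spin": 0}])

```text
time_s: 82.07
ee_pos: [580.2, -387.3, 71.5]
ee_rot: [[0.872, -0.489, -0.011], [-0.489, -0.872, 0.007], [-0.013, -0.0, -1.0]]
ft_force: [-13.9, 8.7, 9.3]
opening: -0.1
grip_force: 7.9
```

Request:
step_arm(steps=[{"jaw": -1,"xyz": [0.01,0,0],"spin": 0},{"jaw": -1,"xyz": [0.02,0,0],"spin": 0},{"jaw": -1,"xyz": [0.03,0,0],"spin": 0},{"jaw": -1,"xyz": [0.04,0,0],"spin": 0},{"jaw": -1,"xyz": [0.04,0,0],"spin": 0},{"jaw": -1,"xyz": [0.04,0,0],"spin": 0},{"jaw": -1,"xyz": [0.04,0,0],"spin": 0},{"jaw": -1,"xyz": [0.04,0,0],"spin": 0}])

```text
time_s: 82.73
ee_pos: [580.1, -387.2, 71.5]
ee_rot: [[0.872, -0.49, -0.022], [-0.49, -0.872, 0.014], [-0.026, -0.001, -1.0]]
ft_force: [-21.8, 13.5, 17.6]
opening: 0.0
grip_force: 12.9
```

The tool stopped at (580,-387) while the force rose past the detent's 10 N, so the drawer should be home. I'll back off, move clear and look.

Request:
step_arm(steps=[{"jaw": -1,"xyz": [-0.03,0,0],"spin": 0},{"jaw": -1,"xyz": [-0.06,0,0],"spin": 0},{"jaw": -1,"xyz": [-0.1,0,0],"spin": 0},{"jaw": -1,"xyz": [-0.2,0,0],"spin": 0},{"jaw": -1,"xyz": [-0.35,0,0],"spin": 0},{"jaw": -1,"xyz": [-0.5,0,0],"spin": 0},{"jaw": -1,"xyz": [-0.6,0,0],"spin": 0},{"jaw": -1,"xyz": [-0.6,0,0],"spin": 0}])

```text
time_s: 83.4
ee_pos: [510.1, -348.3, 72.4]
ee_rot: [[0.872, -0.49, 0.001], [-0.49, -0.872, -0.001], [0.001, 0.0, -1.0]]
ft_force: [-0.7, 0.5, -0.2]
opening: -0.1
grip_force: 0.0
```

Request:
step_arm(steps=[{"jaw": -1,"xyz": [-0.1,0,-0.15],"spin": 0},{"jaw": -1,"xyz": [-0.2,0,-0.3],"spin": 0},{"jaw": -1,"xyz": [-0.3,0,-0.5],"spin": 0},{"jaw": -1,"xyz": [-0.4,0,-0.6],"spin": 0},{"jaw": -1,"xyz": [-0.5,0,-0.6],"spin": 0},{"jaw": -1,"xyz": [-0.5,0,-0.6],"spin": 0},{"jaw": -1,"xyz": [-0.5,0,-0.6],"spin": 0},{"jaw": -1,"xyz": [-0.5,0,-0.6],"spin": 0}])

```text
time_s: 84.07
ee_pos: [447.6, -312.6, 162.1]
ee_rot: [[0.872, -0.489, 0.002], [-0.489, -0.872, -0.001], [0.002, 0.0, -1.0]]
ft_force: [0.1, 0.4, -0.2]
opening: 0.1
grip_force: 0.0
```

Run:
```python
from h import *
A=read_camera("scene");B=read_camera("top"); cv2.imwrite("pics/s10.png",A[:,:,::-1]);cv2.imwrite("pics/t10.png",B[:,:,::-1])
a=A[100:240,90:270,::-1]; b=B[50:250,400:580,::-1]
cv2.imwrite("pics/v9.png",np.hstack([cv2.resize(a,(440,342),interpolation=2),cv2.resize(b,(308,342),interpolation=2)]))
```

```text
(no output)
```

View pics/v9.png

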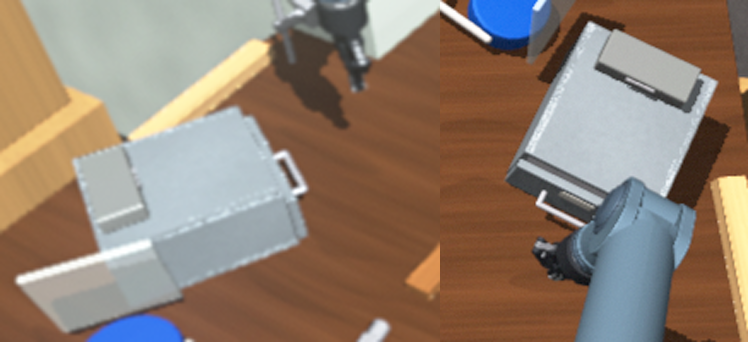

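Run:
```python
from h import *
np.set_printoptions(precision=1,suppress=True)
th=np.radians(-29.3);u=np.array([np.cos(th),np.sin(th)]);spot0=np.array([506.5,-346])
def match(a,b,r,n,z,guess):
    x0,x1,y0,y1=r; t=cv2.resize(a[y0:y1,x0:x1],None,fx=4,fy=4,interpolation=2); w=cv2.resize(b,None,fx=4,fy=4,interpolation=2)
    m=cv2.matchTemplate(w,t,5); _,v,_,l=cv2.minMaxLoc(m); c=np.array([(x0+x1)/2,(y0+y1)/2]); d=np.array(l)/4-[x0,y0]
    D=(onplane(n,c+d,z)-onplane(n,c,z))[0,:2]; print(n,d,v,D@u, D@[-u[1],u[0]])
s0,s10=cv2.imread("pics/scene0.png"),cv2.imread("pics/s10.png"); t0,t10=cv2.imread("pics/top0.png"),cv2.imread("pics/t10.png")
match(s0,s10,(246,264,142,168),"scene",60,0)   # handle
match(t0,t10,(424,440,215,236),"top",60,0)  # left handle end
d=np.array([580.15,-387.25])-spot0; print("face travel from tool:",d@u+11+113)
```

```text
scene [368.5 144.5] 0.561538815498352 -680.7703509290759 1164.0232806240624
top [ 29.2 -60.2] 0.9095934629440308 204.61234915853393 -0.9395090266340534
face travel from tool: 208.41492804926557
```

Run:
```python
from h import *
th=np.radians(-29.3);R=np.array([[np.cos(th),-np.sin(th)],[np.sin(th),np.cos(th)]]);spot0=np.array([506.5,-346])
t0,t10=(cv2.cvtColor(cv2.imread(f"pics/{k}.png"),6).astype(np.float32) for k in("top0","t10"))
def prof(im,z,a,b,ys=(60,95)):
    xs=np.arange(a,b,3); out=[]
    for x in xs:
        P=np.array([[*(R@[x,y]+spot0),z] for y in np.linspace(*ys,15)]); uv=proj("top",P).astype(np.float32)
        out.append(int(cv2.remap(im,uv[:,0].copy(),uv[:,1].copy(),1).mean()))
    print(z,[f"{x}:{o}" for x,o in zip(xs,out)])
prof(t0,94,-130,-80); prof(t10,94,70,130); prof(t0,120,80,150); prof(t10,120,80,150)
```

```text
94 ['-130:82', '-127:81', '-124:80', '-121:68', '-118:60', '-115:60', '-112:89', '-109:157', '-106:186', '-103:186', '-100:186', '-97:182', '-94:162', '-91:160', '-88:163', '-85:160', '-82:157']
94 ['70:81', '73:80', '76:75', '79:66', '82:65', '85:65', '88:64', '91:70', '94:121', '97:185', '100:200', '103:199', '106:193', '109:158', '112:111', '115:103', '118:96', '121:86', '124:130', '127:185']
120 ['80:97', '83:97', '86:96', '89:94', '92:82', '95:66', '98:62', '101:62', '104:62', '107:60', '110:77', '113:136', '116:176', '119:180', '122:180', '125:180', '128:180', '131:180', '134:180', '137:180', '140:181', '143:180', '146:179', '149:180']
120 ['80:71', '83:125', '86:189', '89:200', '92:199', '95:191', '98:151', '101:107', '104:102', '107:92', '110:91', '113:147', '116:191', '119:194', '122:195', '125:194', '128:195', '131:195', '134:195', '137:195', '140:195', '143:196', '146:195', '149:194']
```

The drawer face is about 19 mm before the cabinet face, against 18 mm when home, and it travelled about 205 mm. That confirms it is home, so I'll hand in.

```bash
python3 -c "
from station import order
print(order.close_job())"
```

```text
the job is handed in; nothing more can be done
None
```

I handed the job in with all four plates stacked flat in the drawer, one sheet between each pair, and the drawer pushed home (face about 19 mm before the cabinet, 18 expected); I kept clear of the bystanders but took no final image of them, and the hand-in gave no verdict.

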